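# Sort the filled samples into their trays

## Task

Put the mixed samples on the right away by kind: the amber bottle into the open-fronted metal rack, standing in line between the two bottles already there; the black-lidded jar into the free well of the plywood tray; and each white balm stick into a free cell of its own in the dark grey box. Everything, the two rack bottles too, must end up standing upright on the floor of its place, and the glass beaker must stay where it is.

Things in the scene. Friction and masses are not known exactly. Their poses are not given: they have to be found in the camera images.
- bottle_mid (a point): Centre (half-way up) of the amber 30 ml bottle with white screw cap that stands on the worktop: 92 mm tall; body 33 mm in diameter up to 75 mm above its foot, cap 26 mm in diameter above that; about 60 g. z is the bottle's axis, up. It goes into bottle_rack. (Wall cabinets begin at x = 0.57 m, 0.46 m above the worktop: keep wrist and elbow clear.)
- jar_mid (a point): Centre (half-way up) of the white jar with black lid that stands on the worktop: round, 44 mm in diameter, 35 mm tall, about 35 g; z up. It goes into the free well of jar_tray.
- stick_1_mid (a point): Centre (half-way up) of a white balm stick standing upright on the worktop: round, 16 mm in diameter, 67 mm tall, about 20 g; z is its axis, up. It goes into either free cell of stick_box. stick_1 and stick_2 are alike.
- stick_2_mid (a point): Centre (half-way up) of the other white balm stick standing on the worktop, just like stick_1. It goes into the other free cell of stick_box.
- bottle_rack: Fixed aluminium rack, 100 (x) by 120 (y) mm, open at its front (-x side). Origin: centre of its underside; x to its back, y to its left, z up. Floor 5 mm above the worktop, no front lip. Back wall 45 mm high, inner face at x = +47 mm; side walls 37 mm high behind x = -12 mm, 9 mm before, inner faces at y = +-57 mm. The bottle's place in its row: x = +27, y = 0 mm.
- rack_bottle_l_mid (a point): Centre (half-way up) of the loose bottle in the left of the rack, about x = 27, y = 31 mm; same kind as 'bottle'. The gap between the two rack bottles is 26 to 32 mm, so a third (33 mm) cannot be lowered in; but the row has 14 mm to spare in all, and they slide apart, standing, when it is pushed between them upright along the floor from the front.
- rack_bottle_r_mid (a point): Centre (half-way up) of the loose amber bottle in the right of the rack, about x = 27, y = -31 mm; likewise. Both must stay standing in the row.
- jar_tray: Fixed plywood tray, 74 mm (x) by 138 mm (y), 14 mm high, with two round wells 58 mm in diameter whose floors are 6 mm above the worktop. Origin: centre of its underside; x points to its back, y to its left, z up. The right well (x = 0, y = -34 mm) already holds a black-lidded jar, fixed to it; the free well is centred at x = 0, y = +34 mm.
- stick_box: Fixed dark grey open box, 42 (x) by 115 (y) mm, 38 mm high, three cells in a row, each 36 (x) by about 34 (y) mm inside, floors 3 mm above the worktop. Origin: centre of its underside; x to its back (blank white card on its front), y to its left, z up. Cell centres: x = 0, y = -37.3, 0, +37.3 mm. The right cell (y = -37.3) already holds a white stick, fixed to it; two are free.
- glass_beaker_mid (a point): Centre (half-way up) of a loose glass beaker, 52 mm in diameter, 70 mm tall, that stands near the samples. Leave it where it is.
Mind the look-alikes: they are no part of the job. Leave any purple look-alike of the part that bears jar_mid alone. What is shaped like the part that bears rack_bottle_r_mid but turquoise is not meant.

How it is judged (in metres and radians):
At the end, for the whole second after the job is handed in: Bottle upright in the rack's row (rack x 15 to 40 mm, y within 16 mm), the other two beside it (x 12 to 40, 22 to 50 mm left and right); jar within 12 mm of the free well's centre; one stick per free cell, within 15 mm of its centre; all upright within 0.15 rad, on their floors (4 mm), at rest (x of bottle_mid in the frame of bottle_rack between 0.015 and 0.04 m and y of bottle_mid in the frame of bottle_rack between -0.016 and 0.016 m and z of bottle_mid in the frame of bottle_rack between 0.045 and 0.056 m and angle between each of bottle_mid, rack_bottle_l_mid, rack_bottle_r_mid, jar_mid, stick_1_mid, stick_2_mid's own z axis and vertical below 0.15 rad and linear speed of each of bottle, rack_bottle_l, rack_bottle_r, jar, stick_1, stick_2 below 0.02 m/s and x of rack_bottle_l_mid in the frame of bottle_rack between 0.012 and 0.04 m and y of rack_bottle_l_mid in the frame of bottle_rack between 0.022 and 0.05 m and z of rack_bottle_l_mid in the frame of bottle_rack between 0.045 and 0.056 m and x of rack_bottle_r_mid in the frame of bottle_rack between 0.012 and 0.04 m and y of rack_bottle_r_mid in the frame of bottle_rack between -0.05 and -0.022 m and z of rack_bottle_r_mid in the frame of bottle_rack between 0.045 and 0.056 m and x of jar_mid in the frame of jar_tray between -0.012 and 0.012 m and y of jar_mid in the frame of jar_tray between 0.022 and 0.046 m and z of jar_mid in the frame of jar_tray between 0.019 and 0.028 m and x of stick_1_mid in the frame of stick_box between -0.015 and 0.015 m and z of stick_1_mid in the frame of stick_box between 0.032 and 0.041 m and x of stick_2_mid in the frame of stick_box between -0.015 and 0.015 m and z of stick_2_mid in the frame of stick_box between 0.032 and 0.041 m and ((y of stick_1_mid in the frame of stick_box between -0.015 and 0.015 m and y of stick_2_mid in the frame of stick_box between 0.0223 and 0.0523 m) or (y of stick_1_mid in the frame of stick_box between 0.0223 and 0.0523 m and y of stick_2_mid in the frame of stick_box between -0.015 and 0.015 m))); the robot touches nothing.
It fails at once if the glass beaker is moved by more than 20 mm (distance of glass_beaker_mid from where it was at the start of the episode above 0.02 m).
It also fails if it takes over 120 s, if anything falls off the work surface, if the arm or the gripper's body presses on something with over 40 N, if the wrist force passes 120 N, or if a joint passes its speed limit or range.

## Robot

A 6-joint arm with a two-finger parallel gripper is mounted at the origin on a cart in front of the work surface, level with it; the furniture and walls round the work are solid. World frame = base frame: x ahead of the robot, y to its left, z up, the work surface at z = 0. Lengths are in mm, angles in rad, forces in N, time in s.
With the tool pointing down it reaches from about 300 to 875 mm from the base axis. Payload 6.4 kg.
Tool frame: the origin (TCP) lies midway between the tips of the shut fingers; the grasp point (between the pads) lies 19 mm behind it (manip.tcp_to_grasp is the z of the grasp point in the tool frame, in mm); z points along the fingers, y is the direction in which the jaws open and shut (so a half turn about z gives the same grasp; the last joint's range is limited). The gripper opens to 88 mm and grips with 3 to 60 N. Pads are 18 mm wide; open, the fingers measure 123 mm over their backs; the gripper's body (75 mm by 187 mm) begins 45 mm behind the grasp point.
Start: joints at [-1.553, 0.181, 1.607, -0, 1.354, -0.206], TCP at [127.629, -560.671, 238.714] pointing down, gripper open.
Joint ranges: [-2.99, 2.99], [-0.89, 2.07], [0.3, 2.58], [-1.14, 4.28], [0, 2.63], [-3.12, 3.12]. Speed limits (rad/s): [2.57, 2.57, 3.01, 3.14, 3.14, 3.14].

## Interface

Orientations are given as a rotation vector (axis times angle).
In Python, from bench import manip, imaging, order gives the robot as it stands.
- The arm moves only by the tool send_rows, never from a script. Its argument "targets" is a list of rows, each a list of 6 numbers: the shift along the tool's x, y, z in m, then the turn, a rotation vector about the tool's x, y, z in rad. A call has 1 to 8 rows; each row shifts and turns the pose as measured when the row begins, along the tool's axes as they then stand; what a row does not reach is not made up. A row lasts 1/10 s, in which the tool goes at most 50 mm and 8.59 degrees, less where a joint would pass 70% of its speed; a pose out of reach is approached as far as the arm can. A call is refused whole if a number of a shift passes 0.05 or a number of a turn 0.15, either way. A call with a gripper value outside its range is refused whole. "fingers" is the finger opening in m, from 0 to 0.0881, set as the call begins (left out, the last holds). The fingers move at their own pace and stop on an object; "squeeze" is the grip in N (left out, the last holds). Time passes only in rows, so rows that do not move let the fingers close. It gives the time, the measured TCP pose, the force and the opening at its end, in the units of the state.
- manip.get_state(): the state, without advancing time (a new reading comes with each control period).
- imaging.get_image(name): name is "side" or "top" or "wrist"; returns the picture (384x512x3 uint8, blue, green, red); there is no depth.
- imaging.camera_info(name): a dict with "fx", "fy", "cx", "cy" (pixels), "distortion" ([k1, k2, p1, p2, k3] as OpenCV has them; the pictures are not rectified), "eye" and "orientation" of the camera in the world; the wrist camera has in their place "mount" (4x4, takes a point from camera to tool coordinates, whose origin is the TCP and whose axes are the flange's). Camera axes: x right, y down, z forward; pixel columns grow to the right and rows downward; lengths in mm; the calibration is good to about 2 mm. A picture is of the moment at which its call begins: read the wrist's pose just before it. camera_info takes no time and is no camera call.
- order.hand_in(): hands the job in, once; it reports no verdict.
The state is a dict: "clock": time; "q": joint angles; "joint_vel": joint speeds; "joint_efforts": joint torques, N m; "position": TCP position; "ee_rot": TCP orientation; "contact_force": force on the tool from outside, world axes, zero at the start; "wrist_torque": the same for the moment, N m; "gripper_width": finger opening in mm.
Only numpy, scipy, OpenCV 4.12 (cv2) and the standard library are available. Lean on these libraries where they do the work, as an engineer would, in place of code of your own. Each camera call takes 0.05 s, during which the arm holds its last target. There are 200 camera calls.

## Working session

There is one attempt and no reset: what is moved stays moved. The work goes in short steps, Python scripts to look and compute and a tool call to move; the robot and the scene stay as the last step left them, time stands still between calls to the robot, and variables do not carry over. Pictures are saved under pics/ and viewed, on a budget of 14 in all, crops included, one or two more only if the job needs it, and the job is handed in when it is done.

Besides the shell and the picture viewer there is one more tool, called after ">>>" in YAML: its name, and indented under it one key for each argument. send_rows: Moves the arm, as the interface text tells. Its arguments: {"type":"object","properties":{"targets":{"type":"array","items":{"type":"array","items":{"type":"number"}}},"fingers":{"type":"number"},"squeeze":{"type":"number"}},"required":["targets"]}

```bash
ls; mkdir -p pics; cat > h.py <<'E'
import numpy as np, cv2
from scipy.spatial.transform import Rotation as R
from bench import manip, imaging, order
def cam(name, st=None):
    i=imaging.camera_info(name)
    K=np.array([[i['fx'],0,i['cx']],[0,i['fy'],i['cy']],[0,0,1.]]);D=np.array(i['distortion'],float)
    if 'mount' in i:
        st=st or manip.get_state()
        T=np.eye(4);T[:3,:3]=R.from_rotvec(st['ee_rot']).as_matrix();T[:3,3]=st['position']
        T=T@np.array(i['mount']); return K,D,T[:3,:3],T[:3,3]
    o=np.array(i['orientation'],float)
    Rm=o if o.shape==(3,3) else (R.from_rotvec(o).as_matrix() if o.size==3 else R.from_quat(o).as_matrix())
    return K,D,Rm,np.array(i['eye'],float)
def ray(c,px):
    K,D,Rm,e=c
    u=cv2.undistortPoints(np.array(px,float).reshape(-1,1,2),K,D).reshape(-1,2)
    return e,np.c_[u,np.ones(len(u))]@Rm.T
def onplane(c,px,z):
    e,d=ray(c,px); return e+d*((z-e[2])/d[:,2:3])
def proj(c,P):
    K,D,Rm,e=c
    p=(np.array(P,float).reshape(-1,3)-e)@Rm
    return cv2.projectPoints(p,np.zeros(3),np.zeros(3),K,D)[0].reshape(-1,2)
E
python3 - <<'E'
from h import *
print(manip.get_state(), manip.tcp_to_grasp)
for n in ('side','top','wrist'):
    print(n,imaging.camera_info(n)); cv2.imwrite(f'pics/{n}0.png',imaging.get_image(n))
E
```

```text
pics
{'clock': 0.0, 'q': array([-1.55329668e+00,  1.81514427e-01,  1.60798963e+00, -9.11270143e-06,
        1.35379395e+00, -2.06292515e-01]), 'joint_vel': array([-0.00067926,  0.00098448, -0.00188043,  0.00020921,  0.00036075,
       -0.00050962]), 'joint_efforts': array([-4.98307254e-04, -4.33870912e+01, -3.41851187e+01,  7.02923583e-02,
        3.87923489e-02, -1.46717357e-04]), 'position': array([ 127.61813875, -560.11812248,  237.83398306]), 'ee_rot': array([-3.12025731e+00, -3.50612197e-01, -2.38447637e-04]), 'contact_force': array([-0.38273807,  0.46372487,  0.40795596]), 'wrist_torque': array([-0.03145567, -0.01032605, -0.0022958 ]), 'gripper_width': 88.11718213683503} -18.700000000000003
side {'fx': 420.4896064393068, 'fy': 420.4896064393068, 'cx': 260.06596838044766, 'cy': 197.12130771141057, 'distortion': array([-0.06900756,  0.        ,  0.        ,  0.        ,  0.        ]), 'eye': array([ 390.02632609, 1164.73565251,  733.4448175 ]), 'orientation': array([-0.06771841,  2.71475682, -1.56768221])}
top {'fx': 412.27405588008, 'fy': 412.27405588008, 'cx': 257.42852112166037, 'cy': 186.15956604669344, 'distortion': array([0.0216909, 0.       , 0.       , 0.       , 0.       ]), 'eye': array([ 346.49516691,  -18.31843504, 1339.56682203]), 'orientation': array([-2.19545521,  2.18955442, -0.05825016])}
wrist {'fx': 322.7602424781723, 'fy': 322.7602424781723, 'cx': 254.92488828578934, 'cy': 191.33582223291796, 'distortion': array([-0.08999887,  0.        ,  0.        ,  0.        ,  0.        ]), 'mount': array([[ 1.52873161e-04, -9.58667160e-01, -2.84529881e-01,
         7.32914853e+01],
       [ 9.99999849e-01, -3.71551145e-06,  5.49801927e-04,
        -6.74859722e-01],
       [-5.28134226e-04, -2.84529922e-01,  9.58667014e-01,
        -1.45487326e+02],
       [ 0.00000000e+00,  0.00000000e+00,  0.00000000e+00,
         1.00000000e+00]])}
```

```bash
python3 - <<'E'
import cv2,numpy as np
t=cv2.imread('pics/top0.png'); cv2.imwrite('pics/top0b.png',cv2.resize(t,(800,600),interpolation=cv2.INTER_CUBIC))
E
```

```text
(no output)
```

View pics/top0b.png

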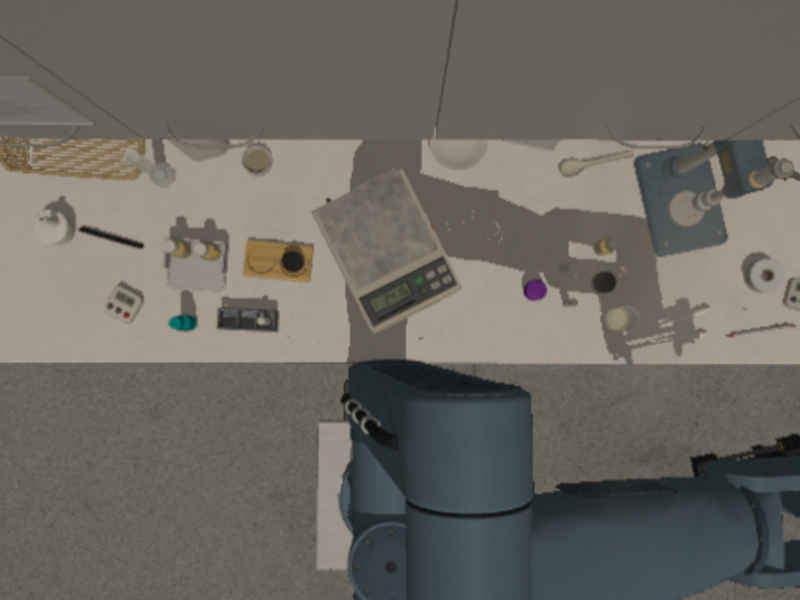

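View pics/side0.png

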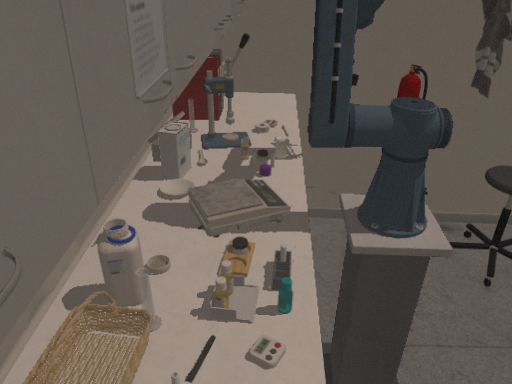

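Top view (800-wide): rack (196,262), tray (278,260), stick box (248,319), turquoise look-alike bottle (183,322), purple jar (535,289). The samples are near (605,280): bottle (603,245), black-lidded jar (604,282), beaker (620,318), and sticks perhaps at (565,268) and (568,300). I'll check the wrist picture next.

```bash
python3 - <<'E'
from h import *
c=cam('top')
s=.64
for n,p,z in [('bottle',(603,243),92),('jar',(604,282),35),('beaker',(620,318),70),('s1',(565,266),67),('s2',(568,300),67),('rbl',(172,243),97),('rbr',(204,245),97),('rackc',(196,275),5),('tray',(278,260),14),('box',(248,319),38),('purple',(535,289),35),('turq',(183,322),90)]:
    print(n,onplane(c,[(p[0]*s,p[1]*s)],z).round())
w=cv2.imread('pics/wrist0.png');cv2.imwrite('pics/wrist0b.png',cv2.resize(w,(800,600)))
st=manip.get_state();print(R.from_rotvec(st['ee_rot']).as_matrix().round(3))
E
```

```text
bottle [[ 509. -405.   92.]]
jar [[ 438. -424.   35.]]
beaker [[ 364. -443.   70.]]
s1 [[ 467. -338.   67.]]
s2 [[ 400. -343.   67.]]
rbl [[507. 430.  97.]]
rbr [[503. 368.  97.]]
rackc [[452. 412.   5.]]
tray [[483. 241.  14.]]
box [[361. 295.  38.]]
purple [[ 423. -285.   35.]]
turq [[354. 408.  90.]]
[[ 0.975  0.222 -0.   ]
 [ 0.222 -0.975  0.001]
 [ 0.    -0.001 -1.   ]]
```

View pics/wrist0.png

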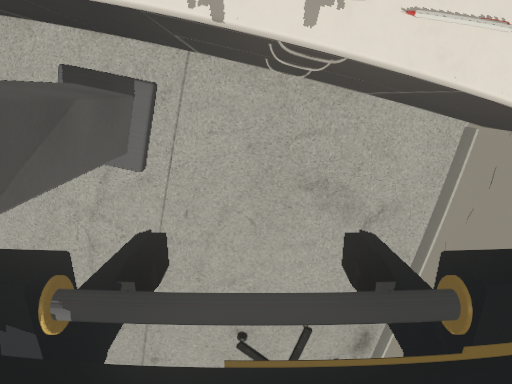

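The wrist camera sees only the floor here, so I'll turn the jaws along world x and move above the samples.

>>> send_rows:
  targets:
    - [0,0,-0.02,0,0,-0.15]
    - [0,0,-0.02,0,0,-0.15]
    - [0,0,-0.02,0,0,-0.15]
    - [0,0,0,0,0,-0.15]
    - [0,0,0,0,0,-0.15]
    - [0,0,0,0,0,-0.15]
    - [0,0,0,0,0,-0.15]
    - [0,0,0,0,0,-0.15]
  fingers: 0.05
  squeeze: 12

```text
clock: 0.95
position: [127.6, -558.5, 297.2]
ee_rot: [-2.368, -2.056, -0.008]
contact_force: [-0.0, 0.4, 0.8]
gripper_width: 49.8
```

>>> send_rows:
  targets:
    - [0.02,0.04,0,0,0,-0.14]
    - [0.023,0.044,0,0,0,0]
    - [0.023,0.044,0,0,0,0]
    - [0.023,0.044,0,0,0,0]
    - [0.023,0.044,0,0,0,0]
    - [0.023,0.044,0,0,0,0]
    - [0.023,0.044,0,0,0,0]
    - [0,0,0,0,0,0]

```text
clock: 1.75
position: [437.3, -401.2, 295.1]
ee_rot: [-2.212, -2.219, -0.011]
contact_force: [-0.3, -0.3, 0.6]
gripper_width: 49.9
```

```bash
python3 - <<'E'
from h import *
import json
st=manip.get_state(); im=imaging.get_image('wrist'); cv2.imwrite('pics/w1.png',im)
json.dump({k:list(map(float,st[k])) for k in('position','ee_rot')},open('w1.json','w'));print(st['position'],st['ee_rot'])
c=cam('wrist',st)
for n,P in dict(bottle=(509,-405,92),jar=(438,-424,35),beaker=(364,-443,70),s1=(467,-338,67),s2=(400,-343,67),purple=(423,-285,35)).items(): print(n,proj(c,P).round())
cv2.imwrite('pics/w1b.png',cv2.resize(im,(800,600),interpolation=cv2.INTER_CUBIC))
E
```

```text
[ 437.30674323 -401.20144767  295.14476474] [-2.2115975  -2.21853958 -0.0113434 ]
bottle [[320. 171.]]
jar [[256. 176.]]
beaker [[194. 198.]]
s1 [[282. 108.]]
s2 [[223. 113.]]
purple [[244.  62.]]
```

View pics/w1b.png

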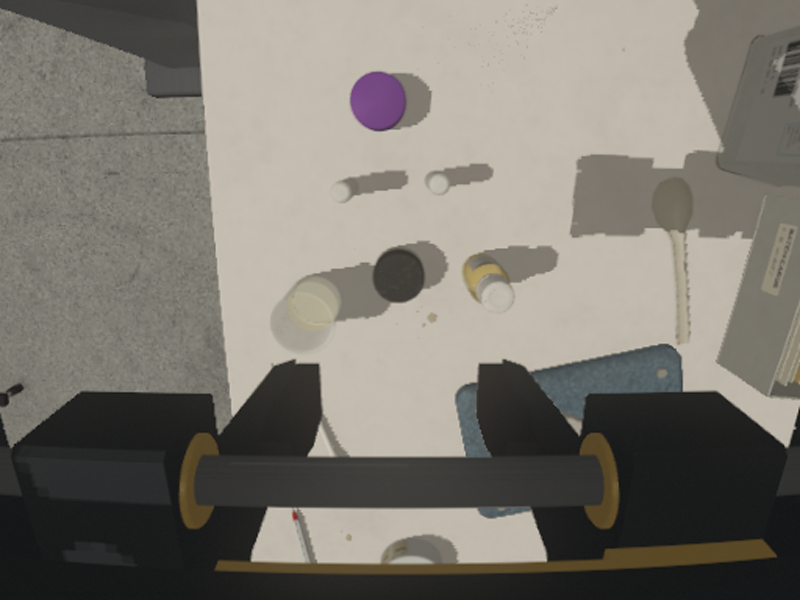

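Wrist view (800-wide): purple jar (378,100), sticks (342,190) and (437,183), black-lidded jar (398,275), amber bottle with cap at (498,294), beaker (310,315). The black-lidded jar and the amber bottle match the description. The purple jar and the turquoise bottle are the look-alikes. I'll measure next and confirm with one crop.

```bash
cat > seg.py <<'E'
from h import *
import json
st=json.load(open('w1.json'));im=cv2.imread('pics/w1.png');c=cam('wrist',st)
x0,y0,x1,y1=165,95,345,235
crop=im[y0:y1,x0:x1];hsv=cv2.cvtColor(crop,cv2.COLOR_BGR2HSV)
def blobs(m,n,z,lo=20):
    k,l,s,ce=cv2.connectedComponentsWithStats(m.astype(np.uint8))
    for i in range(1,k):
        if s[i,4]>lo:
            cs=cv2.findContours((l==i).astype(np.uint8),0,2)[0][0];(ox,oy),r=cv2.minEnclosingCircle(cs)
            print(n,s[i].tolist(),(ce[i]+[x0,y0]).round(1),'circ',round(ox+x0,1),round(oy+y0,1),round(r,1),'->',onplane(c,[ce[i]+[x0,y0]],z).round(1))
H,S,V=cv2.split(hsv)
print('table',np.median(hsv[60:,120:].reshape(-1,3),0))
blobs((V>190)&(S<20),'white',67)
blobs((V<75),'dark',35,100)
blobs((S>90)&(V>80),'amber',75)
E
python3 seg.py; python3 - <<'E'
import cv2
im=cv2.imread('pics/w1.png')[95:235,165:345];cv2.imwrite('pics/c1.png',cv2.resize(im,None,fx=4,fy=4,interpolation=cv2.INTER_NEAREST))
E
```

```text
table [ 20.  26. 192.]
dark [74, 65, 32, 33, 839] [254.8 175.9] circ 254.7 176.0 16.7 -> [[ 436.7 -423.9   35. ]]
amber [132, 74, 28, 22, 208] [307.  175.4] circ 309.8 177.0 14.2 -> [[ 497.7 -413.6   75. ]]
```

View pics/c1.png

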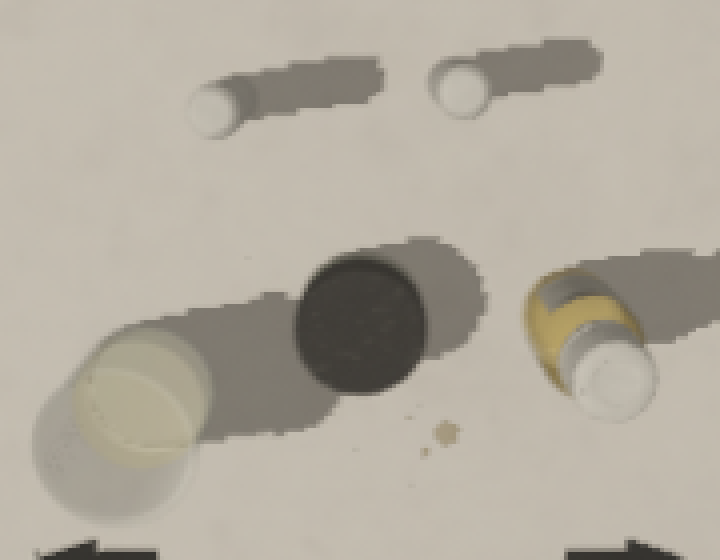

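The crop confirms the targets. Stick tops are at (213,109) and (464,91), the cap top at (615,380), the lid at (362,326) and the beaker rim at (117,447).

```bash
python3 - <<'E'
from h import *
import json
c=cam('wrist',json.load(open('w1.json')))
for n,p,z in [('s1',(464,91),67),('s2',(213,109),67),('cap',(615,380),92),('jar',(362,326),35),('beaker',(117,447),70)]:
    print(n,onplane(c,[(165+(p[0]-1.5)/4,95+(p[1]-1.5)/4)],z).round(1))
E
```

```text
s1 [[ 465.9 -347.9   67. ]]
s2 [[ 394.3 -353.2   67. ]]
cap [[ 508.5 -426.2   92. ]]
jar [[ 437.1 -424.2   35. ]]
beaker [[ 362.7 -454.    70. ]]
```

```bash
python3 - <<'E'
from h import *
c=cam('top')
t=cv2.imread('pics/top0.png')
P=[(466,-348,67),(394,-353,67),(508.5,-426,92),(437,-424,35),(363,-454,70)]
q=proj(c,P);print(q.round(1))
x0,y0=340,140;cr=cv2.resize(t[140:220,340:430],None,fx=7,fy=7,interpolation=cv2.INTER_CUBIC)
for p in q: cv2.drawMarker(cr,tuple(int(v) for v in ((p-[x0,y0])*7+3)),(0,0,255),0,14)
cv2.imwrite('pics/c2.png',cr)
E
```

```text
[[365.  170.5]
 [366.9 193.8]
 [392.7 155.8]
 [386.6 180.6]
 [400.3 204. ]]
```

View pics/c2.png

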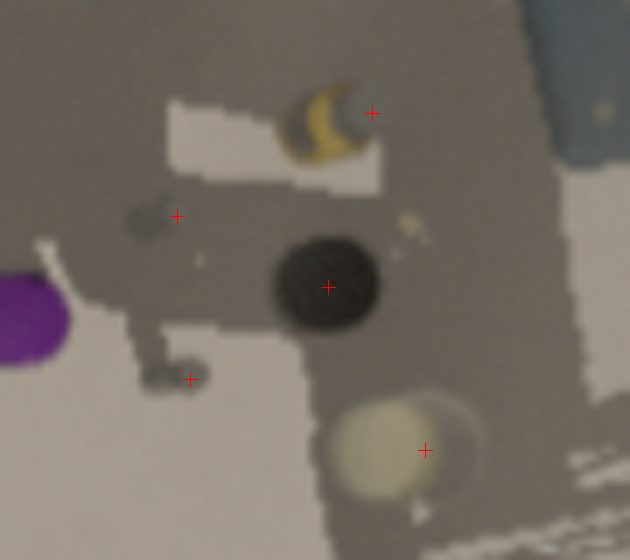

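The top view agrees to within a few mm. I'll hover over stick 1 and check from near.

>>> send_rows:
  targets:
    - [0.027,0.015,0.02,0,0,0]
    - [0.026,0.014,0.03,0,0,0]
    - [0,0,0.045,0,0,0]
    - [0,0,0.045,0,0,0]
    - [0,0,0.03,0,0,0]
    - [0,0,0,0,0,0]

```text
clock: 2.4
position: [459.9, -351.5, 121.3]
ee_rot: [-2.22, -2.214, -0.003]
contact_force: [-0.9, 0.7, 0.2]
gripper_width: 50.2
```

```bash
cat > look.py <<'E'
import sys
from h import *
n=sys.argv[1];st=manip.get_state();c=cam('wrist',st);im=imaging.get_image('wrist');cv2.imwrite(f'pics/{n}.png',im)
import json;json.dump({k:list(map(float,st[k])) for k in('position','ee_rot')},open(f'{n}.json','w'))
print(st['position'].round(1),st['ee_rot'].round(3))
for a in sys.argv[2:]:
    p=proj(c,eval(a))[0];print(a,p.round(1));cv2.drawMarker(im,tuple(int(round(v)) for v in p),(0,0,255),0,8)
cv2.imwrite(f'pics/{n}m.png',cv2.resize(im,(800,600),interpolation=cv2.INTER_CUBIC))
E
python3 look.py w2 "(466,-348,67)" "(394,-353,67)"
```

```text
[ 459.9 -351.5  121.3] [-2.22  -2.214 -0.003]
(466,-348,67) [264.8 208. ]
(394,-353,67) [156.7 215.1]
```

View pics/w2m.png

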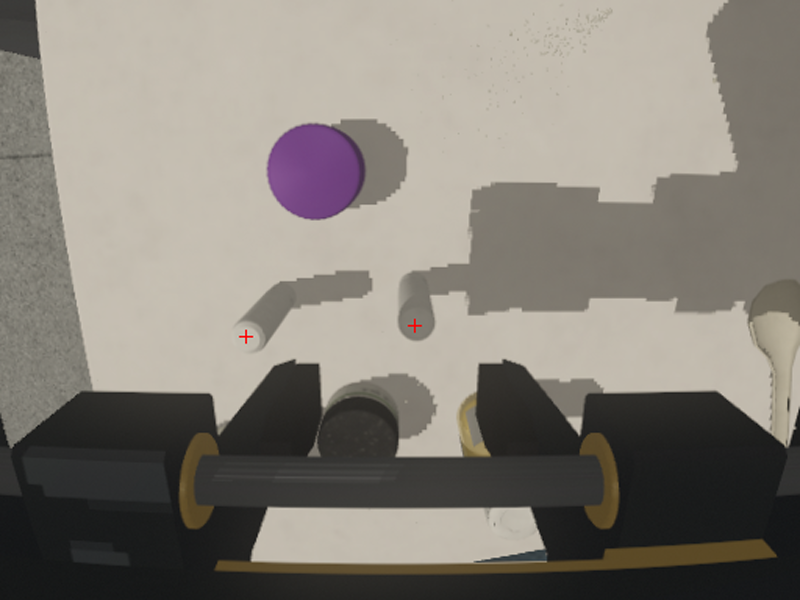

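The marks fall on both stick tops (414,325) and (246,337), so the estimates are good to about 2 mm. Now I'll grasp stick 1.

>>> send_rows:
  targets:
    - [0.003,0.006,0.01,0,0,0]
    - [0,0,0.035,0,0,0]
    - [0,0,0.03,0,0,0]
    - [0,0,0.01,0,0,0]
    - [0,0,0,0,0,0]

```text
clock: 2.95
position: [472.0, -357.7, 46.1]
ee_rot: [2.218, 2.204, 0.001]
contact_force: [0.9, 0.3, 0.4]
gripper_width: 49.7
```

>>> send_rows:
  targets:
    - [0,0,0,0,0,0]
    - [0,0,0,0,0,0]
    - [0,0,0,0,0,0]
    - [0,0,0,0,0,0]
    - [0,0,0,0,0,0]
    - [0,0,0,0,0,0]
  fingers: 0
  squeeze: 10

```text
clock: 3.55
position: [475.4, -361.3, 53.3]
ee_rot: [2.21, 2.196, -0.0]
contact_force: [0.0, -0.9, 0.2]
gripper_width: 4.0
```

The pose drifted during the zero rows, and the 4 mm opening means a missed grasp. I'll check.

```bash
python3 - <<'E'
from h import *
for i in range(4):
    s=manip.get_state();print(s['clock'],s['position'].round(1),s['joint_vel'].round(3),s['gripper_width'],s['contact_force'].round(1));imaging.get_image('wrist')
E
python3 look.py w3 "(466,-348,67)" "(394,-353,67)"
```

```text
3.55 [ 475.4 -361.3   53.3] [ 0.001 -0.006 -0.001 -0.     0.001 -0.001] 4.0017219174237315 [ 0.  -0.9  0.2]
3.6 [ 475.4 -361.3   53.3] [-0.     0.007  0.002  0.002 -0.002 -0.   ] 0.8903052953112707 [1.1 0.  0.4]
3.65 [ 475.3 -361.3   53. ] [-0.     0.004  0.003  0.    -0.001  0.   ] 0.256538947261501 [-0.1  0.2 -0.1]
3.7 [ 475.2 -361.1   52.9] [-0.001  0.003  0.001 -0.001 -0.    -0.001] 0.48809883946358257 [ 0.9 -0.6 -0.4]
[ 475.1 -361.1   52.8] [ 2.211  2.197 -0.   ]
(466,-348,67) [235.2 239.6]
(394,-353,67) [ 79.  250.1]
```

View pics/w3m.png

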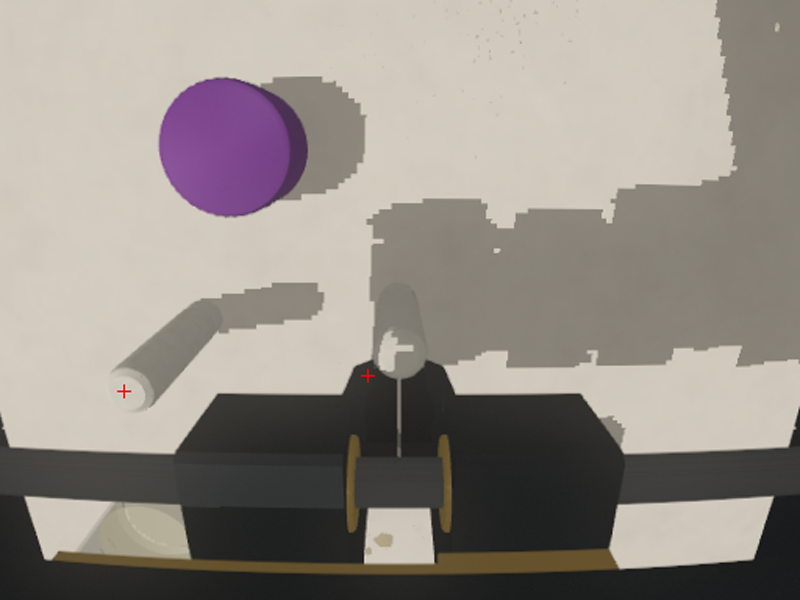

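>>> send_rows:
  targets:
    - [0,0,-0.03,0,0,0]
    - [0,0,-0.03,0,0,0]
    - [0,0,0,0,0,0]
  fingers: 0.045

```text
clock: 4.1
position: [473.1, -358.9, 112.5]
ee_rot: [2.214, 2.2, 0.0]
contact_force: [1.3, -1.2, 0.0]
gripper_width: 21.9
```

>>> send_rows:
  targets:
    - [0,0,0,0,0,0]
    - [0,0,0,0,0,0]
    - [0,0,0,0,0,0]
    - [0,0,0,0,0,0]

```text
clock: 4.5
position: [471.9, -357.7, 109.4]
ee_rot: [2.217, 2.203, 0.001]
contact_force: [-0.1, 0.4, -1.4]
gripper_width: 45.0
```

```bash
python3 - <<'E'
from h import *
import json
c=cam('wrist',json.load(open('w3.json')))
print(onplane(c,[(402*.64,352*.64),(128*.64,390*.64)],67).round(1))
E
python3 look.py w4 "(466,-348,67)"
python3 - <<'E'
from h import *
im=cv2.imread('pics/w4.png');g=cv2.GaussianBlur(cv2.cvtColor(im,cv2.COLOR_BGR2GRAY),(3,3),0)
st=__import__('json').load(open('w4.json'));c=cam('wrist',st)
for q in cv2.HoughCircles(g[150:240],cv2.HOUGH_GRADIENT,1,10,param1=60,param2=12,minRadius=7,maxRadius=16)[0][:6]:
    print(q+[0,150,0],onplane(c,[q[:2]+[0,150]],67).round(1))
E
```

```text
[[ 475.8 -341.2   67. ]
 [ 395.5 -352.7   67. ]]
[ 471.9 -357.7  109.4] [2.217e+00 2.203e+00 1.000e-03]
(466,-348,67) [244.8 204. ]
[263.5 201.5  13. ] [[ 477.5 -346.5   67. ]]
[489.5        207.5         15.39999962] [[ 626.5 -352.6   67. ]]
[135.5 209.5  13. ] [[ 397.8 -351.    67. ]]
[259.5        176.5         10.60000038] [[ 475.  -330.7   67. ]]
[127.5        216.5         11.80000019] [[ 392.1 -355.7   67. ]]
```

>>> send_rows:
  targets:
    - [0.008,0.002,0,0,0,0]
    - [0.007,0.002,0,0,0,0]
    - [0,0,0.012,0,0,0]
    - [0,0,0.012,0,0,0]
    - [0,0,0.012,0,0,0]

```text
clock: 5.05
position: [477.1, -341.4, 70.8]
ee_rot: [2.216, 2.203, 0.001]
contact_force: [0.2, -0.6, -0.7]
gripper_width: 45.2
```

>>> send_rows:
  targets:
    - [0,0,0.012,0,0,0]
    - [0,0,0.012,0,0,0]
    - [0,0,0.008,0,0,0]
    - [0,0,0.003,0,0,0]

```text
clock: 5.45
position: [475.7, -340.4, 29.1]
ee_rot: [2.221, 2.206, 0.001]
contact_force: [-0.3, -0.8, -0.6]
gripper_width: 45.3
```

>>> send_rows:
  targets:
    - [0,0,-0.006,0,0,0]
    - [0,0,-0.002,0,0,0]
    - [0,0,0,0,0,0]

```text
clock: 5.75
position: [475.6, -340.6, 37.5]
ee_rot: [2.221, 2.206, 0.001]
contact_force: [1.0, -0.3, -0.5]
gripper_width: 44.6
```

>>> send_rows:
  targets:
    - [0,0,0,0,0,0]
    - [0,0,0,0,0,0]
    - [0,0,0,0,0,0]
    - [0,0,0,0,0,0]
    - [0,0,0,0,0,0]
  fingers: 0
  squeeze: 12

```text
clock: 6.25
position: [476.7, -341.7, 39.7]
ee_rot: [2.218, 2.204, 0.001]
contact_force: [0.0, -1.3, 0.1]
gripper_width: 15.9
```

Stick 1 is held at 15.9 mm opening. I'll lift it and carry it to the left.

>>> send_rows:
  targets:
    - [0,0,-0.02,0,0,0]
    - [0,0,-0.04,0,0,0]
    - [0,0,-0.045,0,0,0]
    - [0,0,-0.045,0,0,0]
    - [0,0,-0.045,0,0,0]
    - [0.03,-0.01,-0.02,0,0,0]
    - [0.045,-0.01,0,0,0,0]
    - [0.045,-0.01,0,0,0,0]

```text
clock: 7.05
position: [444.1, -220.1, 261.0]
ee_rot: [2.227, 2.198, 0.002]
contact_force: [0.7, 0.1, 0.5]
gripper_width: 15.7
```

>>> send_rows:
  targets:
    - [0.048,-0.01,0,0,0,0]
    - [0.048,-0.01,0,0,0,0]
    - [0.048,-0.01,0,0,0,0]
    - [0.048,-0.01,0,0,0,0]
    - [0.048,0,0,0,0,0]
    - [0.048,0,0,0,0,0]
    - [0.048,0,0,0,0,0]
    - [0.048,0,0,0,0,0]

```text
clock: 7.85
position: [405.2, 176.2, 258.9]
ee_rot: [2.229, 2.186, 0.009]
contact_force: [1.1, -0.2, 1.1]
gripper_width: 15.4
```

>>> send_rows:
  targets:
    - [0.045,0.005,0,0,0,0]
    - [0.045,0.005,-0.01,0,0,0]
    - [0.035,0.005,-0.01,0,0,0]
    - [0.01,0,0,0,0,0]
    - [0,0,0,0,0,0]
    - [0,0,0,0,0,0]

```text
clock: 8.45
position: [418.9, 321.7, 277.1]
ee_rot: [2.219, 2.197, 0.007]
contact_force: [-0.3, -0.0, -0.5]
gripper_width: 15.7
```

```bash
python3 look.py w5
```

```text
[418.9 321.7 277.1] [2.219 2.197 0.007]
```

View pics/w5m.png

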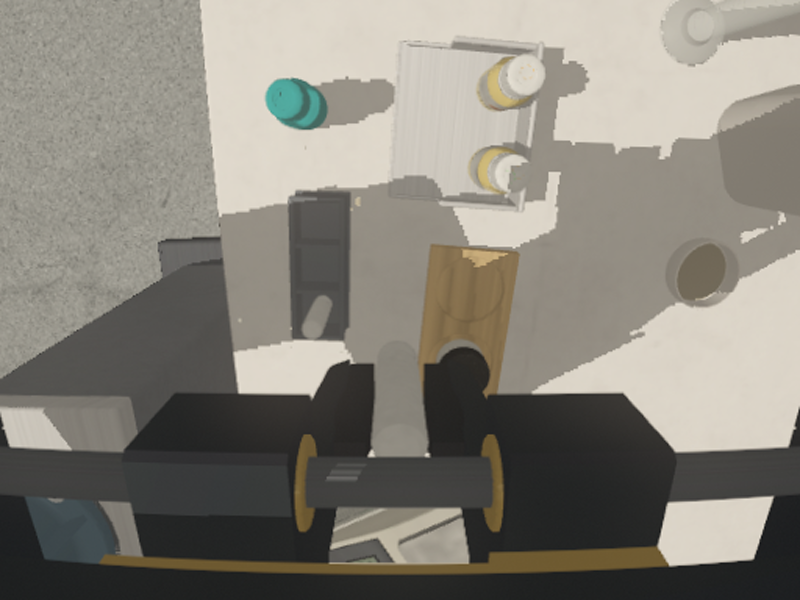

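Wrist view 5 (800-wide): the held stick is upright. The box corners are near (290,192), (350,191), (349,340) and (292,338). The tray's left and back corners are (431,245) and (519,251), with its free well at (471,290). The rack's front edge runs (402,42)–(390,196), and its caps are at (523,76) and (509,170). The turquoise look-alike is at (295,102).

```bash
python3 - <<'E'
from h import *
import json
c=cam('wrist',json.load(open('w5.json')))
f=lambda p,z: onplane(c,[((a+.5)*.64-.5,(b+.5)*.64-.5) for a,b in p],z)[:,:2]
B=f([(290,192),(350,191),(349,340),(292,338)],38);print('box',B.round(1).tolist(),B.mean(0).round(1))
W=f([(471,290)],14);T=f([(431,245),(519,251),(421,362)],14);print('well',W.round(1),'tray',T.round(1).tolist())
print('tray yaw',[round(float(np.degrees(np.arctan2(*(v[::-1])))),1) for v in (T[1]-T[0],T[0]-T[2])])
F=f([(402,42),(390,196)],5);print('rack front floor',F.round(1).tolist());d=F[0]-F[1];print('yaw',np.degrees(np.arctan2(d[1],d[0]))-90,np.hypot(*d))
print('rack bl,br',f([(523,76),(509,170)],97).round(1).tolist())
print('back top corners',f([(543,42),(523,211)],45).round(1).tolist())
# refine box by dark mask, tray by hue
im=cv2.imread('pics/w5.png');hsv=cv2.cvtColor(im,cv2.COLOR_BGR2HSV);roi=np.zeros(im.shape[:2],bool)
roi[110:230,170:240]=1
m=((hsv[...,2]<85)&roi).astype(np.uint8);cs=max(cv2.findContours(m,0,1)[0],key=cv2.contourArea);r=cv2.minAreaRect(cs);print('box rect px',r)
b=cv2.boxPoints(r);Q=onplane(c,b,38)[:,:2];print(Q.round(1).tolist(),Q.mean(0).round(1))
E
```

```text
box [[341.7, 364.2], [386.8, 364.2], [381.5, 244.5], [335.0, 246.9]] [361.2 305. ]
well [[484.  278.6]] tray [[449.8, 317.5], [523.1, 311.7], [441.9, 213.1]]
tray yaw [-4.5, 85.7]
rack front floor [[427.5, 474.1], [416.7, 356.9]]
yaw -5.261347827599863 117.76445167089761
rack bl,br [[498.7, 437.9], [492.3, 381.5]]
back top corners [[525.0, 467.4], [516.4, 348.8]]
box rect px ((204.0, 172.5), (36.0, 87.0), 0.0)
[[334.1, 247.1], [341.9, 356.9], [384.3, 356.1], [380.1, 246.5]] [360.1 301.7]
```

>>> send_rows:
  targets:
    - [0.009,-0.028,0.02,0,0,0]
    - [0.009,-0.028,0.035,0,0,0]
    - [0,0,0.045,0,0,0]
    - [0,0,0.04,0,0,0]
    - [0,0,0.015,0,0,0]
    - [0,0,0,0,0,0]

```text
clock: 9.1
position: [366.3, 330.1, 117.1]
ee_rot: [2.232, 2.18, 0.011]
contact_force: [-0.1, 0.4, 0.6]
gripper_width: 15.7
```

>>> send_rows:
  targets:
    - [0.009,-0.003,0,0,0,0]
    - [0.002,0,0.01,0,0,0]
    - [0,0,0.01,0,0,0]
    - [0,0,0,0,0,0]

```text
clock: 9.5
position: [366.4, 341.1, 98.8]
ee_rot: [2.234, 2.175, 0.019]
contact_force: [0.3, 0.6, -0.3]
gripper_width: 15.3
```

```bash
python3 look.py w6 "(363,340,38)" "(361,303,38)" "(359.4,265.8,70)"
```

```text
[366.4 341.1  98.8] [2.234 2.175 0.019]
(363,340,38) [248.  210.2]
(361,303,38) [247.  258.8]
(359.4,265.8,70) [246.6 332. ]
```

View pics/w6m.png

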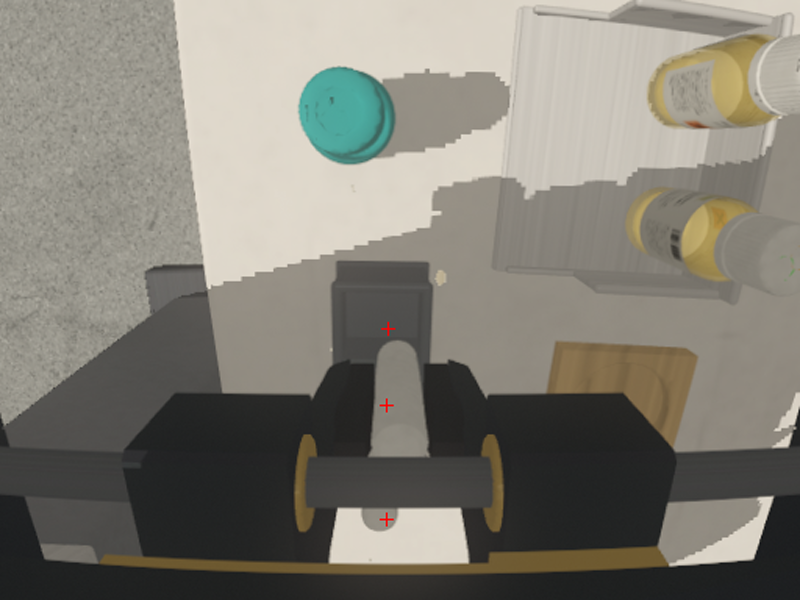

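```bash
python3 - <<'E'
from h import *
import json
st=json.load(open('w6.json'));c=cam('wrist',st)
f=lambda p,z: onplane(c,[((a+.5)*.64-.5,(b+.5)*.64-.5) for a,b in p],z)[:,:2].round(1).tolist()
print('box left edge',f([(332,283),(432,281)],38),'foot',f([(336,262),(430,263)],0),'stick bottom far edge',f([(397,341)],59),'sides',f([(376,370),(420,370)],59),'fixed',f([(380,515)],70))
print('tray',f([(556,342),(697,349)],14),'rack front',f([(519,8),(494,268)],5))
E
```

```text
box left edge [[340.1, 361.4], [382.4, 360.8]] foot [[338.3, 361.9], [384.7, 359.9]] stick bottom far edge [[366.6, 342.5]] sides [[357.8, 330.4], [375.5, 329.7]] fixed [[357.1, 268.1]]
tray [[446.2, 320.9], [522.3, 313.6]] rack front [[424.8, 474.4], [415.7, 357.5]]
```

>>> send_rows:
  targets:
    - [0.006,-0.006,0,0,0,0]
    - [0,0,0.012,0,0,0]
    - [0,0,0.012,0,0,0]
    - [0,0,0.008,0,0,0]
    - [0,0,0,0,0,0]

```text
clock: 10.05
position: [361.7, 348.3, 65.3]
ee_rot: [2.233, 2.175, 0.023]
contact_force: [-0.9, 0.9, -0.5]
gripper_width: 15.7
```

>>> send_rows:
  targets:
    - [0,0,0.01,0,0,0]
    - [0,0,0.006,0,0,0]
    - [0,0,0.003,0,0,0]
    - [0,0,0,0,0,0]

```text
clock: 10.45
position: [362.1, 347.8, 44.0]
ee_rot: [2.234, 2.175, 0.021]
contact_force: [0.3, 0.5, 0.6]
gripper_width: 15.3
```

>>> send_rows:
  targets:
    - [0,0,0.0015,0,0,0]
    - [0,0,0.0005,0,0,0]

```text
clock: 10.65
position: [362.7, 348.1, 42.5]
ee_rot: [2.234, 2.175, 0.022]
contact_force: [-2.0, 0.4, 4.2]
gripper_width: 15.6
```

>>> send_rows:
  targets:
    - [0,0,0,0,0,0]
    - [0,0,0,0,0,0]
    - [0,0,0,0,0,0]
    - [0,0,0,0,0,0]
    - [0,0,-0.02,0,0,0]
    - [0,0,-0.04,0,0,0]
    - [0,0,-0.045,0,0,0]
    - [0,0,-0.045,0,0,0]
  fingers: 0.045

```text
clock: 11.45
position: [354.3, 346.3, 190.1]
ee_rot: [2.237, 2.177, -0.001]
contact_force: [0.7, 0.5, -1.0]
gripper_width: 45.0
```

>>> send_rows:
  targets:
    - [-0.02,0.01,-0.04,0,0,0]
    - [-0.045,0.01,0,0,0,0]
    - [-0.048,0.01,0,0,0,0]
    - [-0.048,0.01,0,0,0,0]
    - [-0.048,0,0,0,0,0]
    - [-0.048,0,0,0,0,0]
    - [-0.048,0,0,0,0,0]
    - [-0.048,0,0,0,0,0]

```text
clock: 12.25
position: [390.0, -12.1, 246.6]
ee_rot: [2.214, 2.184, 0.031]
contact_force: [1.2, -0.2, 0.5]
gripper_width: 45.3
```

```bash
python3 look.py w7 "(360,341,70)"
```

```text
[390.  -12.1 246.6] [2.214 2.184 0.031]
(360,341,70) [ 209.9 -204.1]
```

>>> send_rows:
  targets:
    - [-0.048,0,0,0,0,0]
    - [-0.048,0,0,0,0,0]
    - [-0.048,0,0,0,0,0]
    - [-0.048,0,0,0,0,0]
    - [-0.048,0,0.02,0,0,0]
    - [-0.045,0,0.03,0,0,0]
    - [-0.03,0,0.03,0,0,0]
    - [-0.01,0,0.01,0,0,0]

```text
clock: 13.1
position: [386.2, -345.8, 166.4]
ee_rot: [2.217, 2.159, 0.028]
contact_force: [-0.3, 0.6, 0.3]
gripper_width: 45.0
```

```bash
cat > dl.py <<'E'
import sys
from h import *
# usage: dl.py x y z [theta]: remaining shift (m) and turn in tool axes
x,y,z=map(float,sys.argv[1:4]);th=float(sys.argv[4]) if len(sys.argv)>4 else np.pi/2
s=manip.get_state();A=R.from_rotvec(s['ee_rot']);B=R.from_rotvec([np.pi*np.cos(th/2),np.pi*np.sin(th/2),0])
print('at',s['position'].round(1),'w',round(s['gripper_width'],1),'shift',(A.inv().apply(np.array([x,y,z])-s['position'])/1000).round(4),'turn',(A.inv()*B).as_rotvec().round(3),s['clock'])
E
python3 dl.py 394.5 -353 110
```

```text
at [ 386.2 -345.8  166.4] w 45.0 shift [-0.0059  0.0058  0.0569] turn [ 0.046  0.021 -0.026] 13.1
```

>>> send_rows:
  targets:
    - [-0.006,0.006,0.02,0.046,0.021,-0.026]
    - [-0.001,0.002,0.02,0,0,0]
    - [0,0,0.015,0,0,0]
    - [0,0,0,0,0,0]

```text
clock: 13.5
position: [394.3, -354.8, 106.9]
ee_rot: [-2.221, -2.213, 0.0]
contact_force: [-0.4, 0.3, -0.1]
gripper_width: 44.7
```

```bash
python3 dl.py 394.5 -353 37;  python3 look.py w8 "(394.5,-353,67)"; python3 - <<'E'
from h import *
import json
im=cv2.imread('pics/w8.png');c=cam('wrist',json.load(open('w8.json')));g=cv2.cvtColor(im,cv2.COLOR_BGR2GRAY)
h=cv2.HoughCircles(g[150:240,200:310],cv2.HOUGH_GRADIENT,1,8,param1=60,param2=10,minRadius=8,maxRadius=15)
for q in (h[0][:5] if h is not None else []): print(q+[200,150,0],onplane(c,[q[:2]+[200,150]],67).round(1))
E
```

```text
at [ 394.3 -354.8  106.9] w 44.7 shift [0.0015 0.0005 0.0699] turn [-0.004 -0.004 -0.004] 13.5
[ 394.3 -354.8  106.9] [-2.221 -2.213  0.   ]
(394.5,-353,67) [255.9 218.3]
[256.5        216.5         12.10000038] [[ 394.9 -351.8   67. ]]
[256.5        189.5          9.39999962] [[ 394.9 -334.6   67. ]]
```

Stick 2's top is within 1.5 mm of the estimate, so I'll descend.

>>> send_rows:
  targets:
    - [0.003,0,0.012,0,0,0]
    - [0,0,0.014,0,0,0]
    - [0,0,0.014,0,0,0]
    - [0,0,0.012,0,0,0]
    - [0,0,0.008,0,0,0]
    - [0,0,0,0,0,0]

```text
clock: 14.15
position: [395.6, -352.2, 45.4]
ee_rot: [-2.224, -2.218, 0.001]
contact_force: [0.1, 0.8, 0.3]
gripper_width: 45.3
```

>>> send_rows:
  targets:
    - [0,0,0.005,0,0,0]
    - [0,0,0.004,0,0,0]
    - [0,0,0,0,0,0]

```text
clock: 14.45
position: [395.8, -352.7, 35.9]
ee_rot: [-2.225, -2.218, 0.002]
contact_force: [-0.6, -0.9, -0.4]
gripper_width: 44.7
```

>>> send_rows:
  targets:
    - [0,0,0,0,0,0]
    - [0,0,0,0,0,0]
    - [0,0,0,0,0,0]
    - [0,0,0,0,0,0]
    - [0,0,0,0,0,0]
  fingers: 0
  squeeze: 12

```text
clock: 14.95
position: [396.4, -353.5, 37.1]
ee_rot: [2.223, 2.216, -0.002]
contact_force: [0.4, -0.8, -0.5]
gripper_width: 15.3
```

>>> send_rows:
  targets:
    - [0,0,-0.02,0,0,0]
    - [0,0,-0.04,0,0,0]
    - [0,0,-0.045,0,0,0]
    - [0,0,-0.045,0,0,0]
    - [0.03,0,-0.03,0,0,0]
    - [0.045,0,0,0,0,0]
    - [0.045,0,0,0,0,0]
    - [0.045,0,0,0,0,0]

```text
clock: 15.75
position: [397.0, -188.2, 225.6]
ee_rot: [2.23, 2.205, -0.0]
contact_force: [0.6, 1.1, -0.5]
gripper_width: 15.4
```

>>> send_rows:
  targets:
    - [0.048,0,0,0,0,0]
    - [0.048,0,0,0,0,0]
    - [0.048,0,0,0,0,0]
    - [0.048,0,0,0,0,0]
    - [0.048,0,0,0,0,0]
    - [0.048,0,0,0,0,0]
    - [0.048,0,0,0,0,0]
    - [0.048,0,0,0,0,0]

```text
clock: 16.55
position: [399.7, 210.2, 226.6]
ee_rot: [2.229, 2.194, 0.009]
contact_force: [2.0, 0.1, -0.2]
gripper_width: 15.7
```

```bash
python3 dl.py 358.5 304 200
```

```text
at [399.7 210.2 226.6] w 15.7 shift [ 0.0932 -0.0431  0.0255] turn [ 0.014  0.006 -0.016] 16.55
```

>>> send_rows:
  targets:
    - [0.035,-0.02,0,0.014,0.006,-0.016]
    - [0.035,-0.015,0,0,0,0]
    - [0.018,-0.008,0.02,0,0,0]
    - [0.005,0,0.03,0,0,0]
    - [0,0,0.025,0,0,0]
    - [0,0,0,0,0,0]

```text
clock: 17.15
position: [353.8, 314.8, 151.1]
ee_rot: [2.208, 2.234, 0.01]
contact_force: [-0.3, -0.9, 0.2]
gripper_width: 15.4
```

```bash
python3 dl.py 358.5 304 110; python3 look.py w9 "(361,341,70)" "(358.4,303.8,38)"
```

```text
at [353.8 314.8 151.1] w 15.4 shift [-0.0111  0.0044  0.0411] turn [ 0.005 -0.004  0.012] 17.15
[353.8 314.8 151.1] [2.208 2.234 0.01 ]
(361,341,70) [265.2 165.8]
(358.4,303.8,38) [259.9 201.2]
```

View pics/w9m.png

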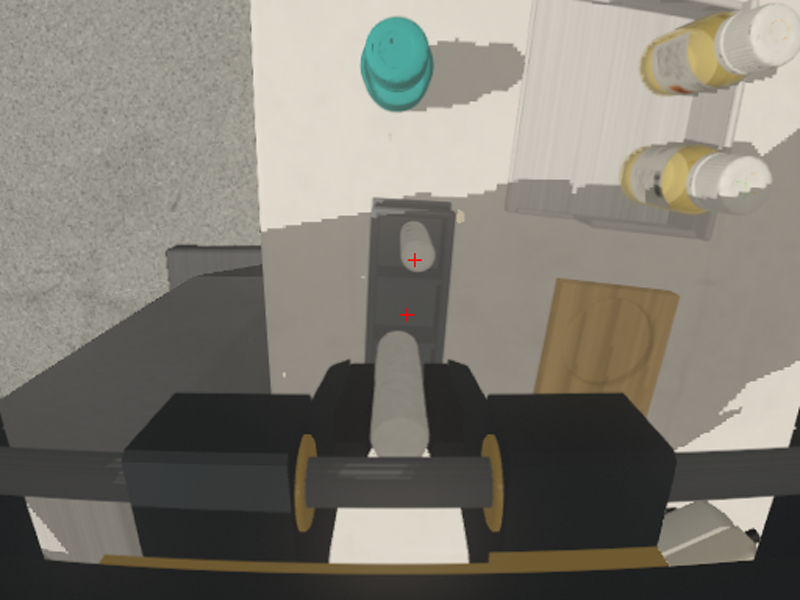

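Stick 1 stands upright in the left cell, top at (415,258). The middle cell spans about rows 279–333 around column 408.

```bash
python3 - <<'E'
from h import *
import json
st=json.load(open('w9.json'));c=cam('wrist',st)
f=lambda p,z: onplane(c,[((a+.5)*.64-.5,(b+.5)*.64-.5) for a,b in p],z)[:,:2].round(1).tolist()
print('mid',f([(410,278),(405,332)],38),'stick bot',f([(399,331)],114),'left edge',f([(373,203),(454,208)],38))
print('caps',f([(774,36),(746,184)],97),'rack front',f([(537,-5),(506,208)],5),'tray',f([(557,279),(679,295)],14),'well',f([(607,340)],14))
E
```

```text
mid [[360.0, 324.2], [357.8, 293.9]] stick bot [[353.8, 322.0]] left edge [[340.5, 363.3], [381.8, 361.3]]
caps [[498.7, 438.2], [495.0, 380.3]] rack front [[426.1, 472.4], [415.7, 358.3]] tray [[446.7, 318.7], [523.2, 309.9]] well [[481.8, 280.8]]
```

>>> send_rows:
  targets:
    - [-0.008,0.005,0,0.005,-0.004,0.012]
    - [0,0,0.014,0,0,0]
    - [0,0,0.014,0,0,0]
    - [0,0,0.014,0,0,0]
    - [0,0,0.014,0,0,0]
    - [0,0,0.008,0,0,0]
    - [0,0,0,0,0,0]

```text
clock: 17.9
position: [367.6, 306.4, 91.9]
ee_rot: [2.227, 2.209, 0.023]
contact_force: [0.3, 0.5, -0.5]
gripper_width: 15.7
```

```bash
python3 dl.py 359 306 40
```

```text
at [367.6 306.4  91.9] w 15.7 shift [-0.0009 -0.0093  0.0517] turn [ 0.014 -0.007 -0.008] 17.9
```

>>> send_rows:
  targets:
    - [0,-0.009,0,0.014,-0.007,-0.008]
    - [0,0,0.01,0,0,0]
    - [0,0,0.01,0,0,0]
    - [0,0,0,0,0,0]

```text
clock: 18.3
position: [359.3, 306.9, 72.0]
ee_rot: [2.221, 2.221, 0.002]
contact_force: [-0.0, -0.4, -0.3]
gripper_width: 15.4
```

```bash
python3 dl.py 359 306 40
```

```text
at [359.3 306.9  72. ] w 15.4 shift [-0.0009 -0.0003  0.032 ] turn [ 0.002 -0.001  0.   ] 18.3
```

>>> send_rows:
  targets:
    - [0,0,0.01,0,0,0]
    - [0,0,0.01,0,0,0]
    - [0,0,0.007,0,0,0]
    - [0,0,0.003,0,0,0]
    - [0,0,0,0,0,0]

```text
clock: 18.8
position: [359.6, 307.3, 39.4]
ee_rot: [2.221, 2.221, 0.003]
contact_force: [-2.1, 0.7, 9.7]
gripper_width: 15.3
```

```bash
python3 dl.py 359 306 40
```

```text
at [359.6 307.3  39.4] w 15.3 shift [-0.0013 -0.0006 -0.0006] turn [ 0.002 -0.001  0.   ] 18.8
```

>>> send_rows:
  targets:
    - [0,0,0,0,0,0]
    - [0,0,0,0,0,0]
    - [0,0,0,0,0,0]
    - [0,0,-0.02,0,0,0]
    - [0,0,-0.04,0,0,0]
    - [0,0,-0.045,0,0,0]
    - [0,0,-0.045,0,0,0]
    - [0,0,-0.04,0,0,0]
  fingers: 0.045

```text
clock: 19.6
position: [355.1, 304.7, 228.7]
ee_rot: [-2.219, -2.218, 0.021]
contact_force: [1.2, 1.0, 0.2]
gripper_width: 45.1
```

>>> send_rows:
  targets:
    - [-0.03,0.01,0,0,0,0]
    - [-0.045,0.01,0,0,0,0]
    - [-0.048,0.01,0,0,0,0]
    - [-0.048,0.01,0,0,0,0]
    - [-0.048,0.01,0,0,0,0]
    - [-0.048,0.01,0,0,0,0]
    - [-0.048,0.01,0,0,0,0]
    - [-0.048,0.01,0,0,0,0]
  fingers: 0.06

```text
clock: 20.4
position: [441.6, -61.1, 239.5]
ee_rot: [2.203, 2.23, 0.011]
contact_force: [1.2, 0.3, 0.5]
gripper_width: 59.8
```

```bash
python3 dl.py 508.5 -426 220
```

```text
at [441.6 -61.1 239.5] w 59.8 shift [-0.3657  0.0623  0.0202] turn [ 0.01  -0.     0.012] 20.4
```

>>> send_rows:
  targets:
    - [-0.048,0.008,0,0.01,0,0.012]
    - [-0.048,0.008,0,0,0,0]
    - [-0.048,0.008,0,0,0,0]
    - [-0.048,0.008,0,0,0,0]
    - [-0.048,0.008,0,0,0,0]
    - [-0.048,0.008,0,0,0,0]
    - [-0.048,0.008,0,0,0,0]
    - [-0.02,0.006,0,0,0,0]

```text
clock: 21.2
position: [501.3, -431.0, 239.0]
ee_rot: [2.227, 2.213, 0.001]
contact_force: [-0.4, 0.3, 0.3]
gripper_width: 60.4
```

```bash
python3 dl.py 508.5 -426 150
```

```text
at [ 501.3 -431.   239. ] w 60.4 shift [0.0051 0.007  0.089 ] turn [ 0.002  0.001 -0.006] 21.2
```

>>> send_rows:
  targets:
    - [0.005,0.006,0.03,0,0,0]
    - [0,0,0.03,0,0,0]
    - [0,0,0.02,0,0,0]
    - [0,0,0.005,0,0,0]
    - [0,0,0,0,0,0]

```text
clock: 21.7
position: [507.0, -432.1, 150.3]
ee_rot: [2.232, 2.205, 0.0]
contact_force: [-0.5, 0.3, -0.0]
gripper_width: 60.0
```

```bash
python3 dl.py 508.5 -426 45; python3 look.py w10 "(508.5,-426,92)" "(437,-424,35)"; python3 - <<'E'
from h import *
import json
im=cv2.imread('pics/w10.png');c=cam('wrist',json.load(open('w10.json')));g=cv2.cvtColor(im,cv2.COLOR_BGR2GRAY)
h=cv2.HoughCircles(g[160:250,200:310],cv2.HOUGH_GRADIENT,1,8,param1=60,param2=14,minRadius=14,maxRadius=30)
for q in (h[0][:5] if h is not None else []): print(q+[200,160,0],onplane(c,[q[:2]+[200,160]],92).round(1))
E
```

```text
at [ 507.  -432.1  150.3] w 60.0 shift [0.0064 0.0011 0.1053] turn [ 0.003  0.003 -0.012] 21.7
[ 507.  -432.1  150.3] [2.232 2.205 0.   ]
(508.5,-426,92) [257.1 201.7]
(437,-424,35) [171.1 178.8]
[257.5        187.5         22.20000076] [[ 508.9 -416.2   92. ]]
[257.5        198.5         19.60000038] [[ 508.8 -423.8   92. ]]
[258.5        178.5         15.60000038] [[ 509.6 -410.1   92. ]]
```

View pics/w10m.png

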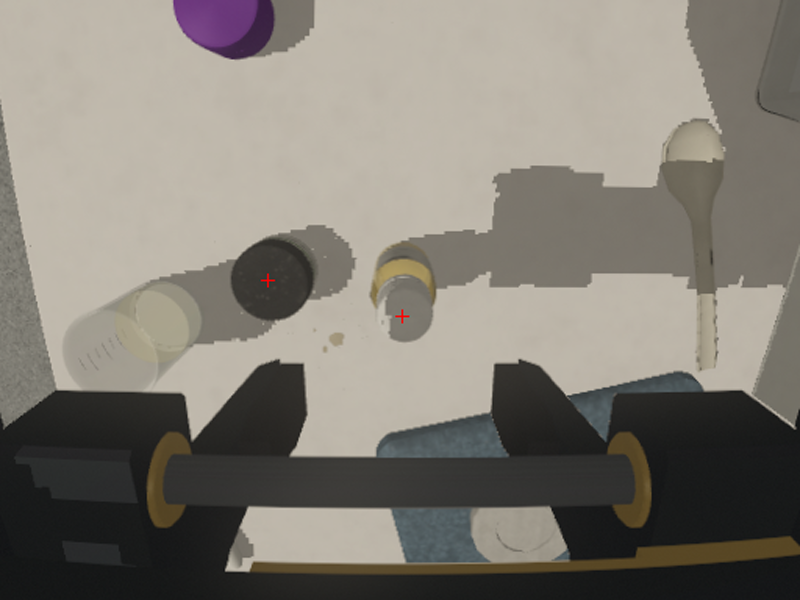

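The cap circle is at (405,311), within 2 mm of the mark. I'll descend for the bottle.

>>> send_rows:
  targets:
    - [0.007,0.002,0.014,0,0,-0.012]
    - [0,0,0.014,0,0,0]
    - [0,0,0.014,0,0,0]
    - [0,0,0.014,0,0,0]
    - [0,0,0.014,0,0,0]
    - [0,0,0.014,0,0,0]
    - [0,0,0.007,0,0,0]
    - [0,0,0,0,0,0]

```text
clock: 22.55
position: [511.0, -425.6, 54.6]
ee_rot: [2.214, 2.217, -0.001]
contact_force: [-0.5, -0.4, -0.2]
gripper_width: 60.0
```

```bash
python3 dl.py 508.8 -425 45
```

```text
at [ 511.  -425.6   54.6] w 60.0 shift [ 0.0006 -0.0023  0.0095] turn [0.006 0.006 0.002] 22.55
```

>>> send_rows:
  targets:
    - [0,-0.002,0.006,0.006,0.006,0]
    - [0,0,0.004,0,0,0]
    - [0,0,0.001,0,0,0]

```text
clock: 22.85
position: [509.4, -426.4, 43.5]
ee_rot: [2.219, 2.223, -0.001]
contact_force: [-0.2, -0.5, -0.1]
gripper_width: 60.3
```

>>> send_rows:
  targets:
    - [0,0,0,0,0,0]
    - [0,0,0,0,0,0]
    - [0,0,0,0,0,0]
    - [0,0,0,0,0,0]
    - [0,0,0,0,0,0]
    - [0,0,0,0,0,0]
  fingers: 0
  squeeze: 25

```text
clock: 23.45
position: [510.0, -427.1, 45.1]
ee_rot: [2.218, 2.221, -0.001]
contact_force: [-0.5, -1.3, -0.8]
gripper_width: 32.6
```

```bash
python3 dl.py 508.8 -425 45
```

```text
at [ 510.  -427.1   45.1] w 32.6 shift [ 0.0021 -0.0012  0.    ] turn [0.002 0.003 0.001] 23.45
```

The bottle is held at 32.6 mm opening. I'll carry it over to the rack.

>>> send_rows:
  targets:
    - [0,0,-0.02,0,0,0]
    - [0,0,-0.04,0,0,0]
    - [0,0,-0.045,0,0,0]
    - [0,0,-0.045,0,0,0]
    - [0,0,-0.04,0,0,0]
    - [0.03,-0.005,-0.01,0,0,0]
    - [0.04,-0.008,0,0,0,0]
    - [0.045,-0.008,0,0,0,0]

```text
clock: 24.25
position: [487.2, -313.0, 251.5]
ee_rot: [2.225, 2.215, -0.001]
contact_force: [1.2, -0.1, -0.7]
gripper_width: 32.8
```

>>> send_rows:
  targets:
    - [0.048,-0.008,0,0,0,0]
    - [0.048,-0.008,0,0,0,0]
    - [0.048,-0.008,0,0,0,0]
    - [0.048,-0.008,0,0,0,0]
    - [0.048,-0.008,0,0,0,0]
    - [0.048,-0.008,0,0,0,0]
    - [0.048,-0.008,0,0,0,0]
    - [0.048,0,0,0,0,0]

```text
clock: 25.05
position: [428.6, 82.2, 251.9]
ee_rot: [2.227, 2.205, 0.004]
contact_force: [1.6, -0.3, -0.6]
gripper_width: 32.5
```

```bash
python3 dl.py 430 415 200 1.484
```

```text
at [428.6  82.2 251.9] w 32.5 shift [ 0.333  -0.0024  0.0508] turn [0.008 0.003 0.077] 25.05
```

>>> send_rows:
  targets:
    - [0.048,0,0,0.008,0.003,0.04]
    - [0.048,0,0,0,0,0.037]
    - [0.048,0.004,0,0,0,0]
    - [0.048,0.004,0,0,0,0]
    - [0.048,0.004,0,0,0,0]
    - [0.045,0.004,0,0,0,0]
    - [0.035,0.003,0.01,0,0,0]
    - [0.01,0,0.01,0,0,0]

```text
clock: 25.85
position: [468.6, 428.5, 234.6]
ee_rot: [2.311, 2.124, 0.013]
contact_force: [0.3, -1.4, -0.7]
gripper_width: 32.5
```

```bash
python3 dl.py 435 414.5 150 1.484
```

```text
at [468.6 428.5 234.6] w 32.5 shift [-0.0171 -0.0329  0.0843] turn [ 0.008 -0.004  0.003] 25.85
```

>>> send_rows:
  targets:
    - [-0.008,-0.016,0.02,0.008,-0.004,0.003]
    - [-0.008,-0.016,0.02,0,0,0]
    - [0,-0.003,0.015,0,0,0]
    - [0,0,0.005,0,0,0]
    - [0,0,0,0,0,0]

```text
clock: 26.35
position: [429.5, 414.3, 169.2]
ee_rot: [-2.314, -2.125, 0.009]
contact_force: [0.0, -0.6, -0.2]
gripper_width: 32.5
```

```bash
python3 dl.py 437 414.5 120 1.484; python3 look.py w11 "(498.7,438,97)" "(494,381,97)" "(426.1,473.6,5)" "(416,357.6,5)"
```

```text
at [429.5 414.3 169.2] w 32.5 shift [0.0011 0.0077 0.0492] turn [-0.004  0.004  0.002] 26.35
[429.5 414.3 169.2] [-2.314 -2.125  0.009]
(498.7,438,97) [352.6 163. ]
(494,381,97) [346.  238.7]
(426.1,473.6,5) [246.9 112. ]
(416,357.6,5) [247.5 227.2]
```

View pics/w11m.png

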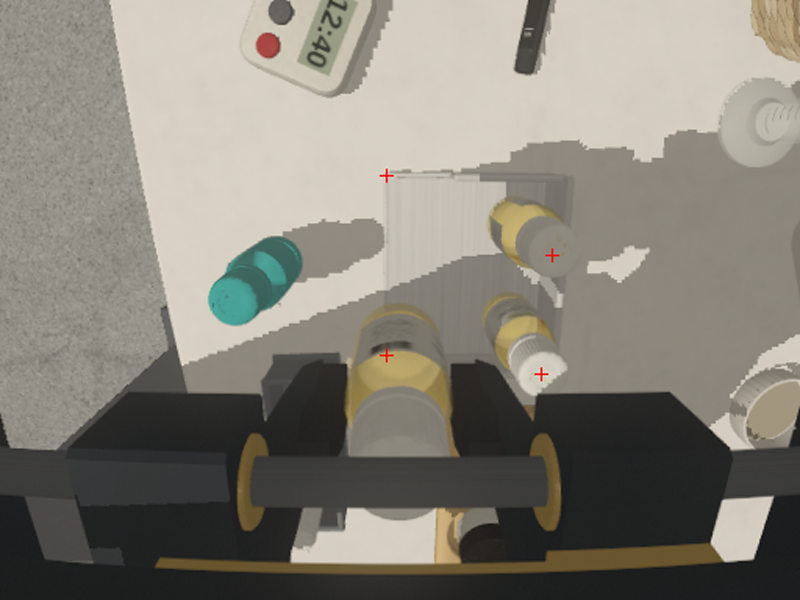

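```bash
python3 - <<'E'
from h import *
import json
st=json.load(open('w11.json'));c=cam('wrist',st)
f=lambda p,z: onplane(c,[((a+.5)*.64-.5,(b+.5)*.64-.5) for a,b in p],z)[:,:2].round(1).tolist()
print('caps',f([(550,248),(540,365)],97),'front-left',f([(387,173),(387,290)],5),'back wall top left',f([(573,177)],42))
print('held bottle bottom edge',f([(398,305)],124),'sides',f([(352,345),(442,345)],124))
E
```

```text
caps [[498.1, 441.2], [493.5, 385.4]] front-left [[426.8, 474.9], [420.2, 402.4]] back wall top left [[526.5, 466.8]]
held bottle bottom edge [[430.1, 429.0]] sides [[410.0, 413.6], [446.4, 410.6]]
```

>>> send_rows:
  targets:
    - [0.004,0.008,0.01,-0.004,0.004,0.002]
    - [0,0.002,0.014,0,0,0]
    - [0,0,0.014,0,0,0]
    - [0,0,0.014,0,0,0]
    - [0,0,0.014,0,0,0]
    - [0,0,0.008,0,0,0]
    - [0,0,0,0,0,0]

```text
clock: 27.1
position: [443.4, 417.7, 90.4]
ee_rot: [2.317, 2.12, 0.006]
contact_force: [0.4, -0.8, -1.5]
gripper_width: 32.6
```

```bash
python3 dl.py 440 417 52 1.484
```

```text
at [443.4 417.7  90.4] w 32.6 shift [-0.001  -0.0035  0.0384] turn [ 0.003 -0.002 -0.002] 27.1
```

>>> send_rows:
  targets:
    - [-0.001,-0.004,0.012,0.003,-0.002,-0.002]
    - [0,0,0.012,0,0,0]
    - [0,0,0.008,0,0,0]
    - [0,0,0.004,0,0,0]
    - [0,0,0,0,0,0]

```text
clock: 27.6
position: [439.0, 417.4, 51.6]
ee_rot: [2.315, 2.124, 0.001]
contact_force: [0.1, 0.3, -0.7]
gripper_width: 32.5
```

```bash
python3 dl.py 440 417 51 1.484
```

```text
at [439.  417.4  51.6] w 32.5 shift [-0.0003  0.001   0.0006] turn [ 0.    -0.     0.001] 27.6
```

>>> send_rows:
  targets:
    - [0,0.007,0.0005,0,0,0]
    - [0,0.007,0.0005,0,0,0]
    - [0,0.007,0.0005,0,0,0]
    - [0,0.006,0.0005,0,0,0]

```text
clock: 28.0
position: [468.7, 415.6, 50.9]
ee_rot: [2.314, 2.124, 0.004]
contact_force: [-0.2, 0.3, -0.6]
gripper_width: 32.8
```

```bash
python3 dl.py 498 412 51 1.484
```

```text
at [468.7 415.6  50.9] w 32.8 shift [-0.001   0.0295 -0.    ] turn [ 0.002 -0.002  0.001] 28.0
```

>>> send_rows:
  targets:
    - [0,0.005,0,0,0,0]
    - [0,0.005,0,0,0,0]
    - [0,0.005,0,0,0,0]

```text
clock: 28.3
position: [485.5, 413.7, 51.0]
ee_rot: [2.315, 2.123, 0.003]
contact_force: [-1.5, -1.7, -0.8]
gripper_width: 32.7
```

>>> send_rows:
  targets:
    - [0,0.005,0.0003,0,0,0]
    - [0,0.005,0,0,0,0]

```text
clock: 28.5
position: [496.1, 412.5, 50.6]
ee_rot: [2.315, 2.123, 0.003]
contact_force: [-0.0, -0.3, -1.0]
gripper_width: 32.5
```

```bash
python3 dl.py 498 412 51 1.484
```

```text
at [496.1 412.5  50.6] w 32.5 shift [-0.0004  0.0019 -0.0004] turn [ 0.002 -0.001  0.   ] 28.5
```

>>> send_rows:
  targets:
    - [0,0.001,0.0008,0,0,0]
    - [0,0,0.0004,0,0,0]

```text
clock: 28.7
position: [498.3, 412.5, 49.7]
ee_rot: [2.315, 2.122, 0.004]
contact_force: [-1.2, -1.3, 3.2]
gripper_width: 32.5
```

>>> send_rows:
  targets:
    - [0,0,0,0,0,0]
    - [0,0,0,0,0,0]
    - [0,0,0,0,0,0]
    - [0,0,0,0,0,0]
  fingers: 0.043

```text
clock: 29.1
position: [498.4, 413.2, 50.2]
ee_rot: [2.315, 2.123, 0.007]
contact_force: [-0.7, -0.2, -0.5]
gripper_width: 42.9
```

>>> send_rows:
  targets:
    - [0,0,-0.008,0,0,0]
    - [0,0,-0.012,0,0,0]
    - [0,0,-0.015,0,0,0]
    - [0,0,-0.015,0,0,0]
    - [0,0,-0.02,0,0,0]
    - [0,0,-0.03,0,0,0]
    - [0,0,-0.03,0,0,0]
    - [0,-0.02,-0.03,0,0,0]

```text
clock: 29.9
position: [477.8, 413.3, 220.0]
ee_rot: [2.316, 2.121, 0.004]
contact_force: [0.3, 0.4, 0.3]
gripper_width: 43.2
```

```bash
python3 dl.py 430 390 230 1.484
```

```text
at [477.8 413.3 220. ] w 43.2 shift [-0.0274 -0.0455 -0.0102] turn [ 0.003 -0.001 -0.001] 29.9
```

>>> send_rows:
  targets:
    - [-0.03,-0.005,-0.01,0,0,0]
    - [-0.045,-0.005,0,0,0,0]
    - [-0.048,-0.005,0,0,0,0]
    - [-0.048,-0.005,0,0,0,0]
    - [-0.048,-0.005,0,0,0,0]
    - [-0.048,-0.005,0,0,0,0]
    - [-0.048,-0.005,0,0,0,0]
    - [-0.048,-0.005,0,0,0,0]
  fingers: 0.06

```text
clock: 30.7
position: [407.9, 51.4, 246.9]
ee_rot: [2.291, 2.126, 0.051]
contact_force: [1.5, -0.6, 0.8]
gripper_width: 59.9
```

```bash
python3 dl.py 437 -424 150 0.8; python3 - <<'E'
from h import *
import json
def tri(obs):
    A=np.zeros((3,3));b=np.zeros(3)
    for n,p in obs:
        e,d=ray(cam('wrist',json.load(open(n+'.json'))),[((p[0]+.5)*.64-.5,(p[1]+.5)*.64-.5)]);d=d[0]/np.linalg.norm(d[0]);P=np.eye(3)-np.outer(d,d);A+=P;b+=P@e
    return np.linalg.solve(A,b).round(1)
print(tri([('w1',(458,388)),('w10',(380,440))]),tri([('w1',(683,346)),('w10',(702,375))]))
print('jar from w10',onplane(cam('wrist',json.load(open('w10.json'))),[(272*.64,279*.64)],35),'beaker',onplane(cam('wrist',json.load(open('w10.json'))),[(110*.64,346*.64)],70))
E
```

```text
at [407.9  51.4 246.9] w 59.9 shift [-0.4731  0.0614  0.0928] turn [ 0.028 -0.024  0.696] 30.7
[ 493.5 -539.5    8.3] [ 707.9 -499.6    3.8]
jar from w10 [[ 439.51566055 -423.86329308   35.        ]] beaker [[ 363.78822993 -447.89766491   70.        ]]
```

>>> send_rows:
  targets:
    - [-0.048,0.006,0,0,0,0]
    - [-0.048,0.006,0,0,0,0]
    - [-0.048,0.006,0,0,0,0]
    - [-0.048,0.006,0,0,0,0]
    - [-0.048,0.006,0,0,0,0]
    - [-0.048,0.006,0,0,0,0]
    - [-0.048,0.006,0,0,0,0]
    - [-0.048,0.006,0,0,0,0]

```text
clock: 31.5
position: [424.6, -348.5, 260.9]
ee_rot: [2.274, 2.108, 0.06]
contact_force: [0.9, -0.8, 0.6]
gripper_width: 60.0
```

>>> send_rows:
  targets:
    - [-0.045,0.008,0,0.028,-0.024,0.1]
    - [-0.02,0,0,0,0,0.14]
    - [0,0,0,0,0,0.14]
    - [0,0,0,0,0,0.14]
    - [0,0,0,0,0,0.14]
    - [0,0,0,0,0,0.03]

```text
clock: 32.1
position: [423.3, -425.5, 271.2]
ee_rot: [2.874, 1.159, 0.021]
contact_force: [0.1, 0.4, 1.2]
gripper_width: 60.1
```

```bash
python3 dl.py 438 -424 110 0.8
```

```text
at [ 423.3 -425.5  271.2] w 60.1 shift [0.0122 0.0018 0.1614] turn [ 0.045  0.004 -0.033] 32.1
```

>>> send_rows:
  targets:
    - [0,0,0.02,0.045,0.004,-0.033]
    - [0.011,0.01,0.035,0,0,0]
    - [0,0,0.04,0,0,0]
    - [0,0,0.035,0,0,0]
    - [0,0,0.015,0,0,0]
    - [0,0,0,0,0,0]

```text
clock: 32.7
position: [442.1, -430.0, 135.1]
ee_rot: [2.879, 1.216, 0.005]
contact_force: [0.5, -0.0, 0.4]
gripper_width: 59.9
```

```bash
python3 dl.py 438 -424 11 0.8; python3 look.py w12 "(438,-424,35)"; python3 - <<'E'
from h import *
import json
im=cv2.imread('pics/w12.png');c=cam('wrist',json.load(open('w12.json')));g=cv2.cvtColor(im,cv2.COLOR_BGR2GRAY)
h=cv2.HoughCircles(g[140:240,200:320],cv2.HOUGH_GRADIENT,1,15,param1=60,param2=12,minRadius=22,maxRadius=45)
for q in (h[0][:3] if h is not None else []): print(q+[200,140,0],onplane(c,[q[:2]+[200,140]],35).round(1))
E
```

```text
at [ 442.1 -430.   135.1] w 59.9 shift [ 0.0019 -0.009   0.124 ] turn [ 0.016  0.003 -0.001] 32.7
[ 442.1 -430.   135.1] [2.879 1.216 0.005]
(438,-424,35) [244.7 190.1]
[246.5        189.5         27.20000076] [[ 439.4 -424.7   35. ]]
[251.5        172.5         24.29999924] [[ 451.9 -417.6   35. ]]
```

>>> send_rows:
  targets:
    - [0.002,-0.007,0.01,0.016,0.003,0]
    - [0,-0.001,0.02,0,0,0]
    - [0,0,0.02,0,0,0]
    - [0,0,0.02,0,0,0]
    - [0,0,0.01,0,0,0]
    - [0,0,0,0,0,0]

```text
clock: 33.35
position: [442.1, -429.1, 65.3]
ee_rot: [2.879, 1.216, 0.005]
contact_force: [0.6, -0.0, -0.7]
gripper_width: 60.3
```

```bash
python3 dl.py 438.5 -424 11 0.8
```

```text
at [ 442.1 -429.1   65.3] w 60.3 shift [ 0.0014 -0.0071  0.0542] turn [ 0.016  0.004 -0.001] 33.35
```

>>> send_rows:
  targets:
    - [0.001,-0.007,0,0.016,0.004,0]
    - [0,0,0.01,0,0,0]
    - [0,0,0.01,0,0,0]
    - [0,0,0.01,0,0,0]
    - [0,0,0,0,0,0]

```text
clock: 33.85
position: [438.9, -425.0, 36.9]
ee_rot: [2.89, 1.221, 0.002]
contact_force: [-0.2, 0.8, 0.2]
gripper_width: 59.9
```

```bash
python3 dl.py 438.5 -424 11 0.8
```

```text
at [ 438.9 -425.    36.9] w 59.9 shift [ 0.0004 -0.0011  0.0259] turn [ 0.005  0.    -0.001] 33.85
```

>>> send_rows:
  targets:
    - [0,-0.001,0.009,0.005,0,0]
    - [0,0,0.009,0,0,0]
    - [0,0,0.006,0,0,0]
    - [0,0,0.002,0,0,0]
    - [0,0,0,0,0,0]

```text
clock: 34.35
position: [438.0, -424.0, 7.8]
ee_rot: [-2.892, -1.222, 0.001]
contact_force: [0.2, -0.0, 0.0]
gripper_width: 60.0
```

```bash
python3 dl.py 438.5 -424 11 0.8
```

```text
at [ 438.  -424.     7.8] w 60.0 shift [ 0.0004  0.0004 -0.0032] turn [-0.002  0.    -0.001] 34.35
```

>>> send_rows:
  targets:
    - [0,0,-0.003,0,0,0]
    - [0,0,0,0,0,0]

```text
clock: 34.55
position: [438.1, -424.2, 11.2]
ee_rot: [-2.893, -1.222, 0.001]
contact_force: [-0.2, -0.1, 0.4]
gripper_width: 60.0
```

>>> send_rows:
  targets:
    - [0,0,0,0,0,0]
    - [0,0,0,0,0,0]
    - [0,0,0,0,0,0]
    - [0,0,0,0,0,0]
  fingers: 0
  squeeze: 20

```text
clock: 34.95
position: [438.6, -424.8, 12.4]
ee_rot: [2.893, 1.222, -0.001]
contact_force: [-0.2, 0.3, -0.6]
gripper_width: 43.0
```

```bash
python3 dl.py 438.5 -424 12 0.8
```

```text
at [ 438.6 -424.8   12.4] w 43.0 shift [ 0.0006 -0.0006  0.0004] turn [ 0.     0.001 -0.001] 34.95
```

>>> send_rows:
  targets:
    - [0,0,-0.02,0,0,0]
    - [0,0,-0.04,0,0,0]
    - [0,0,-0.045,0,0,-0.1]
    - [0,0,-0.045,0,0,-0.14]
    - [0,0,-0.045,0,0,-0.14]
    - [0,0,-0.02,0,0,-0.14]
    - [0,0,0,0,0,-0.14]
    - [0.02,0,0,0,0,-0.02]

```text
clock: 35.75
position: [439.3, -405.3, 235.5]
ee_rot: [-2.292, -2.147, 0.001]
contact_force: [0.6, -0.1, -0.9]
gripper_width: 43.5
```

>>> send_rows:
  targets:
    - [0.045,0,0,0,0,0]
    - [0.048,0,0,0,0,0]
    - [0.048,0,0,0,0,0]
    - [0.048,0,0,0,0,0]
    - [0.048,0,0,0,0,0]
    - [0.048,0,0,0,0,0]
    - [0.048,0,0,0,0,0]
    - [0.048,0,0,0,0,0]

```text
clock: 36.55
position: [463.8, -16.3, 236.3]
ee_rot: [2.299, 2.135, 0.001]
contact_force: [0.5, -0.2, 0.6]
gripper_width: 43.2
```

```bash
python3 dl.py 483 280 200 1.49
```

```text
at [463.8 -16.3 236.3] w 43.2 shift [ 0.297  -0.0029  0.0355] turn [0.003 0.003 0.007] 36.55
```

>>> send_rows:
  targets:
    - [0.048,0,0,0,0,0]
    - [0.048,0,0,0,0,0]
    - [0.048,0,0,0,0,0]
    - [0.048,0,0,0,0,0]
    - [0.045,0,0,0,0,0]
    - [0.035,0,0.02,0,0,0]
    - [0.015,0,0.02,0,0,0]
    - [0,0,0.02,0,0,0]

```text
clock: 37.35
position: [485.2, 289.5, 179.3]
ee_rot: [2.287, 2.14, 0.02]
contact_force: [-0.2, -0.7, -0.2]
gripper_width: 43.0
```

```bash
python3 dl.py 483 280 110 1.49
```

```text
at [485.2 289.5 179.3] w 43.0 shift [-0.0098 -0.0027  0.0692] turn [ 0.016 -0.002  0.014] 37.35
```

>>> send_rows:
  targets:
    - [-0.009,-0.002,0.01,0.016,-0.002,0.014]
    - [0,0,0.02,0,0,0]
    - [0,0,0.02,0,0,0]
    - [0,0,0.015,0,0,0]
    - [0,0,0,0,0,0]

```text
clock: 37.85
position: [480.3, 277.7, 109.6]
ee_rot: [-2.309, -2.125, 0.011]
contact_force: [-0.7, 0.1, -0.3]
gripper_width: 43.0
```

```bash
python3 dl.py 483 280 60 1.49; python3 look.py w13 "(483,280,14)"
```

```text
at [480.3 277.7 109.6] w 43.0 shift [0.0026 0.0029 0.0496] turn [-0.008  0.003 -0.002] 37.85
[480.3 277.7 109.6] [-2.309 -2.125  0.011]
(483,280,14) [259.4 190.8]
```

View pics/w13m.png

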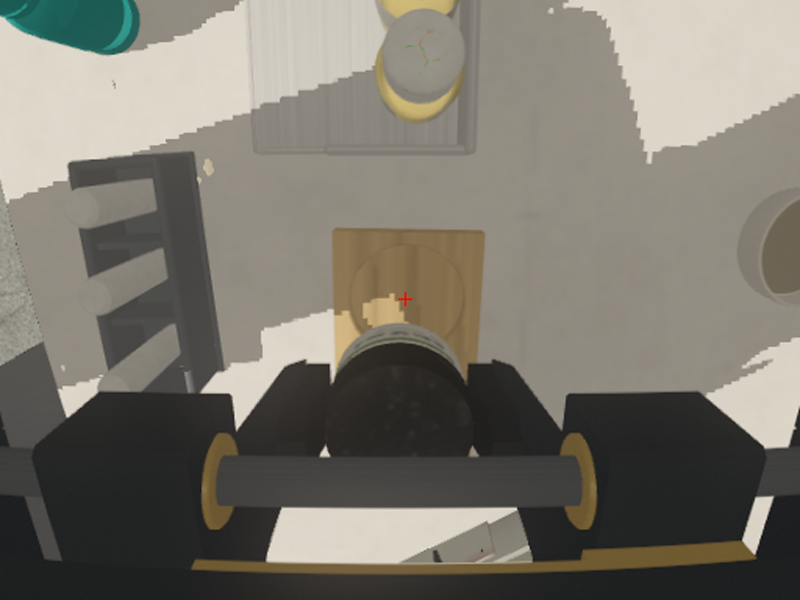

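The picture shows all three sticks upright in the box and the rack's right bottle standing. The well circle is centred at (406,300), on my mark (405,299). I'll lower the jar.

>>> send_rows:
  targets:
    - [0.002,0.003,0.01,-0.008,0.003,0]
    - [0,0,0.015,0,0,0]
    - [0,0,0.015,0,0,0]
    - [0,0,0.015,0,0,0]
    - [0,0,0,0,0,0]

```text
clock: 38.4
position: [487.7, 280.2, 55.4]
ee_rot: [2.31, 2.123, 0.015]
contact_force: [-0.3, 1.3, 0.2]
gripper_width: 43.4
```

```bash
python3 dl.py 483 280 18.4 1.49; python3 - <<'E'
from h import *
import json
c=cam('wrist',json.load(open('w13.json')))
print('jar bottom far edge',onplane(c,[(401*.64,324*.64)],97.2),'well',onplane(c,[(406*.64,300*.64)],14))
E
```

```text
at [487.7 280.2  55.4] w 43.4 shift [-0.0008 -0.0051  0.037 ] turn [ 0.009 -0.004 -0.003] 38.4
jar bottom far edge [[482.33815626 296.0069286   97.2       ]] well [[483.2602618  279.03622634  14.        ]]
```

>>> send_rows:
  targets:
    - [0.001,-0.005,0,0.009,-0.004,-0.003]
    - [0,0,0.012,0,0,0]
    - [0,0,0.008,0,0,0]
    - [0,0,0,0,0,0]

```text
clock: 38.8
position: [483.4, 282.3, 35.0]
ee_rot: [2.309, 2.13, 0.003]
contact_force: [-0.4, 0.7, -0.4]
gripper_width: 43.2
```

```bash
python3 dl.py 483 281 18.4 1.49
```

```text
at [483.4 282.3  35. ] w 43.2 shift [-0.0013 -0.0003  0.0166] turn [ 0.002 -0.001  0.   ] 38.8
```

>>> send_rows:
  targets:
    - [-0.001,0,0.007,0.002,0,0]
    - [0,0,0.005,0,0,0]
    - [0,0,0.003,0,0,0]
    - [0,0,0.001,0,0,0]

```text
clock: 39.2
position: [483.8, 281.3, 18.1]
ee_rot: [-2.309, -2.13, -0.002]
contact_force: [-1.5, 0.9, 9.2]
gripper_width: 43.0
```

```bash
python3 dl.py 483 281 18.4 1.49
```

```text
at [483.8 281.3  18.1] w 43.0 shift [-0.0004 -0.0008 -0.0004] turn [ 0.    -0.001  0.   ] 39.2
```

>>> send_rows:
  targets:
    - [0,0,0,0,0,0]
    - [0,0,0,0,0,0]
    - [0,0,0,0,0,0]
    - [0,0,-0.01,0,0,0]
    - [0,0,-0.02,0,0,0]
    - [0,0,-0.04,0,0,0]
    - [0,0,-0.045,0,0,0]
    - [0,0,-0.045,0,0,0]
  fingers: 0.06

```text
clock: 40.0
position: [479.5, 279.6, 179.0]
ee_rot: [-2.305, -2.126, 0.017]
contact_force: [0.9, -0.1, 0.7]
gripper_width: 60.0
```

>>> send_rows:
  targets:
    - [0.01,-0.015,-0.04,0,0,0]
    - [0.02,-0.015,-0.04,0,0,0]
    - [0.02,-0.015,-0.02,0,0,0]
    - [0,0,0,0,0,0]
    - [0,0,0,0,0,0]

```text
clock: 40.5
position: [441.4, 335.6, 297.1]
ee_rot: [2.31, 2.128, 0.013]
contact_force: [-0.1, 0.0, 0.5]
gripper_width: 59.4
```

```bash
python3 look.py w14; python3 - <<'E'
from h import *
im=cv2.imread('pics/w14.png')[:250];cv2.imwrite('pics/w14c.png',cv2.resize(im,(800,391),interpolation=cv2.INTER_CUBIC))
E
```

```text
[441.4 335.6 297.1] [2.31  2.128 0.013]
```

View pics/w14c.png

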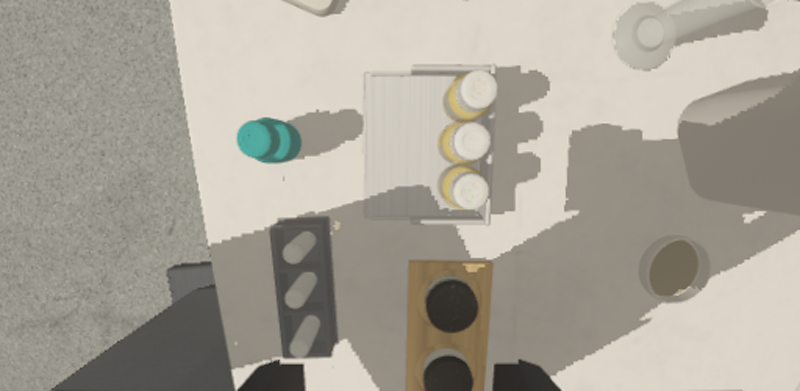

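All four samples are in place: three standing bottles at (478,89), (470,141) and (467,189), the jar at (451,306), and three sticks in their cells. I'll check the numbers in the fixture frames.

```bash
python3 - <<'E'
from h import *
import json
c=cam('wrist',json.load(open('w14.json')))
f=lambda p,z: onplane(c,[((a+.5)*.64-.5,(b+.5)*.64-.5) for a,b in p],z)[:,:2]
F=f([(364,72),(364,216)],5);m=F.mean(0);y=(F[0]-F[1])/np.linalg.norm(F[0]-F[1]);x=np.array([y[1],-y[0]]);o=m+50*x
print('rack',o.round(1));
for q in f([(478,89),(470,141),(467,189)],97): print('bottle rack xy',[round(float((q-o)@v),1) for v in (x,y)])
T=f([(409,261),(492,262)],14);x=(T[1]-T[0])/np.linalg.norm(T[1]-T[0]);y=np.array([-x[1],x[0]]);w=T.mean(0)-35*y
print('jar off',(f([(452,306)],41)[0]-w).round(1))
B=f([(271,224),(328,217)],38);x=(B[1]-B[0])/np.linalg.norm(B[1]-B[0]);y=np.array([-x[1],x[0]]);o=B.mean(0)-57.5*y
for q in f([(290,256),(292,300),(297,346)],70): print('stick box xy',[round(float((q-o)@v),1) for v in (x,y)])
c=cam('top');print('beaker proj',proj(c,[(363.5,-451,70)]).round(1))
im=imaging.get_image('top');a=cv2.imread('pics/top0.png')
s=np.s_[190:218,382:412];print('beaker patch diff',cv2.absdiff(im,a)[s].mean().round(2),'shifted 3px',cv2.absdiff(im[190:218,385:415],a[s]).mean().round(2))
E
```

```text
rack [470.4 412.1]
bottle rack xy [29.4, 36.1]
bottle rack xy [25.6, 3.2]
bottle rack xy [25.1, -28.3]
jar off [-0.1  2.8]
stick box xy [-5.0, 35.3]
stick box xy [-9.4, 1.0]
stick box xy [-12.1, -37.0]
beaker proj [[399.3 203.8]]
beaker patch diff 29.89 shifted 3px 34.2
```

```bash
python3 - <<'E'
from h import *
s=manip.get_state();print(s['clock'],s['joint_vel'].round(3),s['contact_force'].round(1));print(order.hand_in())
E
```

```text
40.6 [-0.011  0.021  0.015 -0.001 -0.001  0.002] [-0.4  0.2 -0.4]
the job is handed in; nothing more can be done
None
```

I handed the job in at 40.6 s with everything placed: the amber bottle between the two rack bottles, the jar in the free well, and one stick in each free cell. I left the purple and turquoise look-alikes alone.

**Last wrist picture:** all the pieces stood upright and the gripper was well clear. Positions below are in the frame of each place, measured from that picture.

| Piece | Measured position | Allowed |
|---|---|---|
| Amber bottle | x 26, y +3 mm | x 15 to 40, y within 16 |
| Left rack bottle | x 29, y +36 mm | x 12 to 40, y 22 to 50 |
| Right rack bottle | x 25, y -28 mm | x 12 to 40, y -50 to -22 |
| Jar | about 3 mm from the well centre | within 12 |
| Sticks | about 5 and 9 mm from the cell centres | within 15 |

- **Stick readings:** the stick already fixed in the right cell also read about 12 mm off, so much of the stick offset is measuring error.
- **Missed grasp:** my first try at stick 1 pushed it about 10 mm. It stayed standing and the second try held.
- **Disagreements:** wrist views differed by about 4 mm in y at the rack, and the gap between the rack bottles measured about 24 mm instead of 26 to 32. The push-in still went through with under 4 N.
- **Not confirmed:** the beaker. My before-and-after comparison in the top view was inconclusive because the shadows changed. No contact force appeared near it, and the last close view, before I picked up the jar, was within 6 mm of the first, about the spread of my readings.

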